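# Build a spacer pack on the kitting spindle

### The arm

A 7-joint arm with a two-finger parallel gripper is mounted at the origin on the work surface. World frame = base frame: x ahead of the robot, y to its left, z up, the work surface at z = 0. Lengths are in m, angles in rad, forces in N, time in s.
With the tool pointing down it reaches from about 0.425 to 0.875 m from the base axis. Payload 4.7 kg.
Tool frame: the origin (TCP) lies on the centre line of the jaws, within the pads' length; the fingertips stand 25 mm ahead of it and the grasp point (between the pads) lies 6 mm ahead of it; z points along the fingers, x is the direction in which the jaws open and shut, and the axes are right-handed (so a half turn about z gives the same grasp; the last joint's range is limited). The gripper opens to 85 mm and grips with 20 to 120 N. Pads are 22 mm wide; open, the fingers measure 114 mm over their backs; the gripper's body (76 mm by 85 mm) begins 54 mm behind the grasp point. The pads swing forward as they close: fully open they stand 13 mm farther back than shut.
Start: joints at [-1.294, 0.321, -0.07, 1.45, 0.023, 1.371, -0.057], TCP at [0.169, 0.628, 0.256] pointing down, gripper open.
Joint ranges: [-2.86, 2.86], [-0.3, 2.09], [-1.38, 1.24], [0.06, 2.45], [-1.56, 4.7], [0.09, 2.05], [-2.69, 2.69]. Speed limits (rad/s): [2.57, 2.57, 3.14, 3.14, 3.14, 3.14, 3.14].

### API

Orientations are given as a rotation vector (axis times angle).
In Python, from workcell import manip gives the robot as it stands.
- The arm moves only by the tool drive_tool, never from a script. Its argument "deltas" is a list of rows, each a list of 4 numbers: the shift along the tool's x, y, z in m, then the turn about the tool's z in rad. In form: [[tx, ty, tz, roll], ...]. A call has 1 to 12 rows; each row shifts and turns the commanded pose from where the row before left it, along the tool's axes as they then stand; what a row does not reach is not made up. A row lasts 1/12 s, in which the tool goes at most 41.7 mm and 7.16 degrees, less where a joint would pass 70% of its speed; a pose out of reach is approached as far as the arm can. A call is refused whole if a number of a shift passes 0.0417 or a number of a turn 0.125, either way. A call with a gripper value outside its range is refused whole. "claw" is the opening in per cent of the stroke, from 0 (shut) to 100 (fully open), set as the call begins (left out, the last holds). The fingers move at their own pace and stop on an object; "newtons" is the grip in N (left out, the last holds). Time passes only in rows, so rows that do not move let the fingers close. It gives the time, the measured TCP pose, the force and the opening at its end, in the units of the state.
- manip.read_state(): the state, without advancing time (a new reading comes with each control period).
- manip.read_camera(name): name is "scene" or "top" or "wrist"; returns a dict with "image" (400x640x3 uint8, red, green, blue), "range_z" (400x640 float32, m along the optical axis (not along the pixel's ray), 0 where there is no reading), "fx", "fy", "cx", "cy" (pixels), "camera_from_world" (4x4, takes a point from world to camera coordinates). Camera axes: x right, y up, looking along -z (the intrinsics and any distortion apply to the point x, -y, -z); pixel columns grow to the right and rows downward; lengths in m; the calibration is good to about 2 mm. A picture is of the moment at which its call begins.
- manip.sign_off(): hands the job in, once; it reports no verdict.
The state is a dict: "time_s": time; "joints": joint angles; "qd": joint speeds; "joint_efforts": joint torques, N m; "eef_pos": TCP position; "orientation": TCP orientation; "force": force on the tool from outside, world axes, zero at the start; "torque": the same for the moment, N m; "width": opening from 0.0 (shut) to 1.0 (fully open).
Only numpy, scipy, OpenCV 4.12 (cv2) and the standard library are available. Lean on these libraries where they do the work, as an engineer would, in place of code of your own. Each camera call takes 0.05 s, during which the arm holds its last target.

### The job

Thread the three bearing spacers onto the upright spindle in size order, the largest at the bottom, then the medium one, then the smallest on top. The spindle's sprung strips grip the bores, so press each spacer gently all the way down until it seats: the large one on the black cushion of the red stop collar, each of the others flat on the one below, with no gap. Never load the stand or spindle with more than about 20 N (2 kg), leave the carton, tin and screwdriver alone, and let go at the end.

Things in the scene. Friction and masses are not known exactly. Their poses are not given: they have to be found in the camera images.
- stand: Fixed round grey base, 92 mm across, 15 mm high; origin at the centre of its underside, on the bench, z up. Around the spindle rises a red stop collar, 35 mm across, capped by a black cushion ring that gives about 10 N/mm for 1.5 mm, then is solid. The collar is clamped at a new height each time, cushion top 22 to 44 mm above the bench; no reading is given: feel the large spacer seat.
- spindle: Fixed vertical steel spindle, 20 mm diameter, on the stand's axis; origin on its axis, 2 mm above the bench, z up. Three sprung brass strips stand out to 12.5 mm from the axis (tapering in from 62 to 76 mm above the bench, their tops); a bore must push them in to 11 mm. They drag on a spacer with some 3 to 10 N from there all the way down and hold it wherever it is let go.
- spindle_tip (a point): Top point of the spindle, on its axis, 86 mm above the bench. The nose is tapered: 12 mm diameter 2 mm below this point, growing to the full 20 mm diameter 12 mm below it.
- spacer_large: Loose dark steel spacer ring, outside diameter 60 mm, bore 22 mm, 12 mm thick, lying flat on the bench, about 0.21 kg. Origin at the centre of its underside, z along its axis, up. Edges square.
- spacer_medium: Loose brass spacer ring, outside diameter 50 mm, bore 22 mm, 10 mm thick, lying flat on the bench, about 0.13 kg. Origin at the centre of its underside, z along its axis, up.
- spacer_small: Loose bright aluminium-coloured spacer ring, outside diameter 40 mm, bore 22 mm, 8 mm thick, lying flat on the bench, about 0.06 kg. Origin at the centre of its underside, z along its axis, up.
- carton: Bystander: brown carton 70 x 100 x 50 mm high, standing on the bench; origin at the centre of its underside. Not to be disturbed.
- tin: Bystander: closed tin, 60 mm diameter, 70 mm high, standing; origin at the centre of its underside. Not to be disturbed.
- driver: Bystander: screwdriver with a green handle lying on the bench, about 200 mm long along its x; origin near its middle. Not to be disturbed.
Mind the look-alikes: they are no part of the job. Several things have the shape of the spindle; the one meant has the colours described above. Of the things shaped like the spacer_large, the steel one is meant.

How it is judged:
On the way, in this order (a step that is already met when the one before it is completed fails the run):
1. the large spacer is pressed home on the stop collar (contact force between spacer_large and stand above 0.15 N and horizontal distance between spacer_large and spindle below 0.003 m and angle between spacer_large's own z axis and vertical below 0.06 rad), for 0.1 s.
2. the medium spacer is pressed home on the large one (z of spacer_medium in the frame of spacer_large between 0.01 and 0.0135 m and horizontal distance between spacer_medium and spindle below 0.003 m and angle between spacer_medium's own z axis and vertical below 0.06 rad), for 0.1 s.
3. the small spacer is pressed home on the medium one (z of spacer_small in the frame of spacer_medium between 0.008 and 0.0115 m and horizontal distance between spacer_small and spindle below 0.003 m and angle between spacer_small's own z axis and vertical below 0.06 rad), for 0.1 s.
At the end, for the whole second after the job is handed in: The large spacer bears on the cushion of the stop collar of the stand, the medium one lies on the large one and the small one on the medium one (each gap under 1.5 mm), all three are centred on the spindle within 3 mm, level within 0.06 rad, released and at rest (all of step 1 and all of step 2 and all of step 3 and linear speed of each of spacer_large, spacer_medium, spacer_small below 0.01 m/s); the robot touches nothing.
It fails at once if the stand is loaded with more than 30 N (contact force between stand and anything else above 30 N).
It fails at once if the spindle is loaded with more than 40 N (contact force between spindle and anything else above 40 N).
It fails at once if the carton is disturbed (moved over 25 mm) (distance of carton from where it was at the start of the episode above 0.025 m).
It fails at once if the tin is disturbed (moved over 25 mm) (distance of tin from where it was at the start of the episode above 0.025 m).
It fails at once if the driver is disturbed (moved over 25 mm) (distance of driver from where it was at the start of the episode above 0.025 m).
It also fails if it takes over 72 s, if anything falls off the work surface, if the arm or the gripper's body presses on something with over 40 N, if the wrist force passes 120 N, or if a joint passes its speed limit or range.

## Working session

There is one attempt and no reset: what is moved stays moved. The work goes in short steps, Python scripts to look and compute and a tool call to move; the robot and the scene stay as the last step left them, time stands still between calls to the robot, and variables do not carry over. Pictures are saved under pics/ and viewed, and the job is handed in when it is done.

Besides the shell and the picture viewer there is one more tool, called after "Request:" by a JSON object that holds its "fn" and its "kwargs", one argument or row to a line. drive_tool: Moves the arm, as the interface text tells. Its arguments: {"type":"object","properties":{"deltas":{"type":"array","items":{"type":"array","items":{"type":"number"}}},"claw":{"type":"number"},"newtons":{"type":"number"}},"required":["deltas"]}

```bash
mkdir -p pics; ls; cat > h.py <<'E'
from workcell import manip
import numpy as np, cv2
def snap(n,f):
    c=manip.read_camera(n); cv2.imwrite(f'pics/{f}.png',c['image'][:,:,::-1]); np.savez(f'pics/{f}.npz',**c); return c
def world(c,u,v,z=None):
    T=np.linalg.inv(c['camera_from_world']); u=np.asarray(u,float);v=np.asarray(v,float)
    d=np.stack([(u-c['cx'])/c['fx'],-(v-c['cy'])/c['fy'],-np.ones_like(u)],-1)
    if z is None:
        r=c['range_z'][v.astype(int),u.astype(int)]; p=d*r[...,None]
        return p@T[:3,:3].T+T[:3,3]
    w=d@T[:3,:3].T; o=T[:3,3]; return o+w*((z-o[2])/w[...,2])[...,None]
E
python3 - <<'E'
from h import *
s=manip.read_state(); print(s)
for n in ['scene','top']: 
    c=snap(n,n+'0'); print(n,[c[k] for k in('fx','fy','cx','cy')],c['camera_from_world'].round(3), [k for k in c])
E
```

```text
pics
{'time_s': 0.0, 'joints': array([-1.29388822,  0.32187409, -0.07011319,  1.45166964,  0.02258651,
        1.37078278, -0.05689239]), 'qd': array([ 1.68147605e-03, -6.89068194e-05,  2.82365250e-03,  1.66485246e-03,
       -3.97456510e-04, -6.66629889e-04, -2.68945260e-04]), 'joint_efforts': array([ 5.60189328e-04, -4.93580246e+01, -3.81947318e-01, -3.14332974e+01,
        1.32074862e-02,  1.14073345e-02, -1.30960181e-06]), 'eef_pos': array([0.16876373, 0.62720842, 0.25519317]), 'orientation': array([ 2.49231095e+00,  1.91054449e+00, -2.35257452e-03]), 'force': array([ 0.69454248,  0.32608256, -0.01049697]), 'torque': array([-0.00389226,  0.006325  , -0.00218251]), 'width': 0.99754844052146}
scene [457.7951258638589, 457.7951258638589, 326.49666704545075, 200.7900599149529] [[-0.678  0.735  0.024  0.361]
 [-0.385 -0.382  0.84   0.159]
 [ 0.626  0.561  0.541 -1.5  ]
 [ 0.     0.     0.     1.   ]] ['image', 'range_z', 'fx', 'fy', 'cx', 'cy', 'camera_from_world']
top [403.92444071901906, 403.92444071901906, 318.4885735558625, 199.83219188841468] [[ 0.022 -0.999  0.025  0.003]
 [ 0.984  0.026  0.177 -0.571]
 [-0.178  0.02   0.984 -0.875]
 [ 0.     0.     0.     1.   ]] ['image', 'range_z', 'fx', 'fy', 'cx', 'cy', 'camera_from_world']
```

View pics/scene0.png

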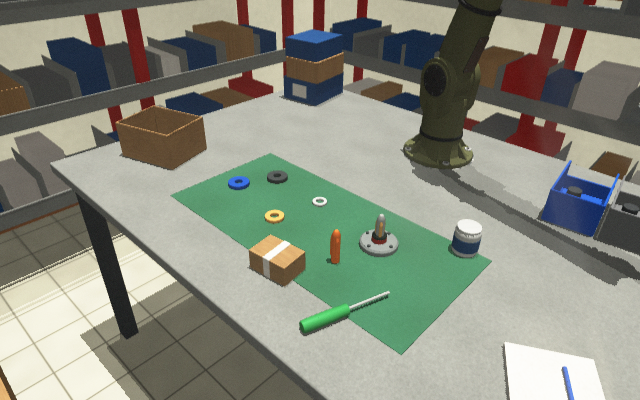

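View pics/top0.png

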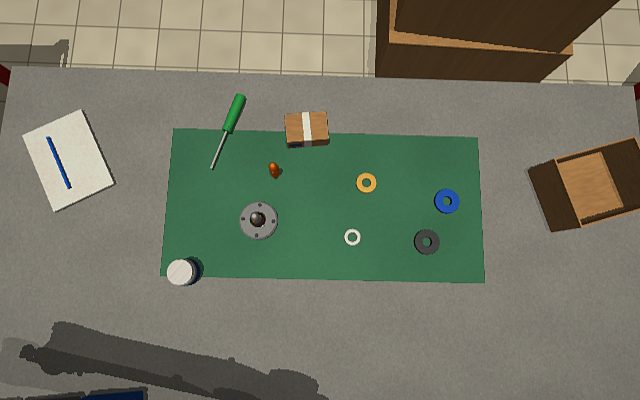

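The candidates, by top-view pixel:
- **Large spacer:** blue ring at (447,201), dark steel ring at (427,242). I take the steel one.
- **Spindle:** orange peg at (275,170), steel spindle on the grey stand at (258,218). I take the one on the stand.
- **Medium spacer:** brass ring at (366,183).
- **Small spacer:** bright ring at (352,237).

Next I'll take close crops and measure.

```bash
python3 - <<'E'
from h import *
c=dict(np.load('pics/top0.npz')); im=c['image']
crop=im[130:290,220:480]; cv2.imwrite('pics/crop0.png',cv2.resize(crop[:,:,::-1],None,fx=3,fy=3,interpolation=cv2.INTER_CUBIC))
hsv=cv2.cvtColor(im,cv2.COLOR_RGB2HSV)
# nongreen mask inside mat
green=((hsv[...,0]>60)&(hsv[...,0]<95)&(hsv[...,1]>90))
m=(~green).astype(np.uint8)
for name,(u,v,zt,D) in dict(large=(427,242,.012,.06),med=(366,183,.010,.05),small=(352,237,.008,.04),blue=(447,201,.012,.06)).items():
    r=26; sub=np.zeros_like(m); sub[v-r:v+r,u-r:u+r]=m[v-r:v+r,u-r:u+r]
    n,l,st,ce=cv2.connectedComponentsWithStats(sub)
    k=1+np.argmax(st[1:,4]); cs,_=cv2.findContours((l==k).astype(np.uint8),cv2.RETR_EXTERNAL,cv2.CHAIN_APPROX_NONE)
    p=cs[0][:,0]; w=world(c,p[:,0],p[:,1],zt)
    (x,y),rad=cv2.minEnclosingCircle(w[:,:2].astype(np.float32))
    vs,us=np.nonzero(l==k); P=world(c,us,vs); P=P[P[:,2]>.005]
    print(name,st[k],'circ',round(x,4),round(y,4),rad,'depth cen',P.mean(0).round(4),np.percentile(P[:,2],[5,50,95]).round(4), (P.min(0)+P.max(0)).round(4)/2)
vs,us=np.mgrid[195:245,232:285]; P=world(c,us.ravel(),vs.ravel())
for a,b in((.012,.018),(.02,.05),(.05,.07),(.07,.1)):
    q=P[(P[:,2]>a)&(P[:,2]<b)]; print(a,b,len(q),q.mean(0).round(4),((q.min(0)+q.max(0))/2).round(4),np.ptp(q,axis=0).round(4)) if len(q) else 0
E
```

```text
large [414 229  26  26 465] circ 0.484 -0.2416 0.030787071213126183 depth cen [ 0.4845 -0.2399  0.0165] [0.0087 0.0123 0.0153] [ 0.45985 -0.1179   0.4837 ]
med [356 172  21  22 299] circ 0.6236 -0.0976 0.026301899924874306 depth cen [ 0.6238 -0.0978  0.0103] [0.0073 0.0104 0.0134] [ 0.6238  -0.09845  0.01005]
small [344 228  17  18 184] circ 0.4918 -0.0653 0.021029731258749962 depth cen [ 0.4919 -0.0651  0.0085] [0.0056 0.0085 0.0111] [ 0.493  -0.0657  0.0091]
blue [434 188  26  26 459] circ 0.5838 -0.293 0.031961046159267426 depth cen [ 0.5839 -0.2924  0.0122] [0.0086 0.0123 0.0152] [ 0.58435 -0.29475  0.0112 ]
0.012 0.018 849 [0.5254 0.1573 0.0153] [0.5266 0.1573 0.015 ] [0.0884 0.09   0.006 ]
0.02 0.05 123 [0.5232 0.1536 0.0314] [0.5267 0.1575 0.0346] [0.0755 0.0774 0.0291]
0.05 0.07 21 [0.5224 0.1523 0.0618] [0.5252 0.155  0.0609] [0.0213 0.0186 0.0173]
0.07 0.1 65 [0.5253 0.1569 0.0812] [0.526  0.1577 0.0796] [0.0176 0.0195 0.0183]
```

```bash
python3 - <<'E'
from h import *
c=dict(np.load('pics/scene0.npz')); im=c['image']
crop=im[140:270,220:480]; cv2.imwrite('pics/crop1.png',cv2.resize(crop[:,:,::-1],None,fx=3,fy=3,interpolation=cv2.INTER_CUBIC))
E
```

```text
(no output)
```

View pics/crop0.png

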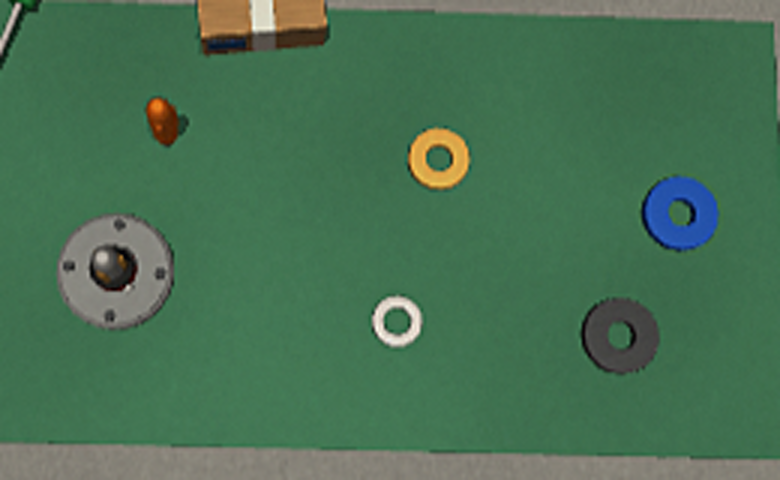

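View pics/crop1.png

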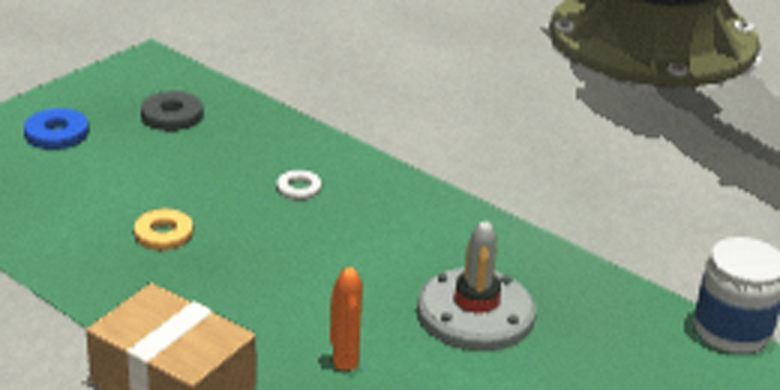

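The crops confirm the dark steel ring and the steel spindle on the grey stand with the red collar and black cushion. Diameters and heights agree with the sizes given. I'll first turn the tool so its axes line up with the world axes.

Request:
{"fn": "drive_tool", "kwargs": {
  "deltas": [
    [0,0,0,0.119],
    [0,0,0,0.119],
    [0,0,0,0.119],
    [0,0,0,0.119],
    [0,0,0,0.119],
    [0,0,0,0.119],
    [0,0,0,0.119],
    [0,0,0,0.119],
    [0,0,0,0.119],
    [0,0,0,0.119],
    [0,0,0,0.118],
    [0,0,0,0]
  ]
}}

```text
time_s: 1.1
eef_pos: [0.1688, 0.6274, 0.2557]
orientation: [3.141, -0.004, -0.0]
force: [0.2, 1.3, -0.4]
width: 0.998
```

Request:
{"fn": "drive_tool", "kwargs": {
  "deltas": [
    [0.02,0.02,0,0],
    [0.028,0.028,0,0],
    [0.028,0.028,0,0],
    [0.028,0.028,0,0],
    [0.028,0.028,0,0],
    [0.028,0.028,0,0],
    [0.028,0.028,0,0],
    [0.028,0.028,0,0],
    [0.028,0.028,0,0],
    [0.028,0.028,0,0],
    [0.01,0.035,0,0],
    [0,0.035,0,0]
  ]
}}

```text
time_s: 2.1
eef_pos: [0.4533, 0.283, 0.2559]
orientation: [3.14, 0.001, 0.002]
force: [0.5, -0.6, 0.0]
width: 1.001
```

Request:
{"fn": "drive_tool", "kwargs": {
  "deltas": [
    [0.005,0.04,0,0],
    [0.005,0.04,0,0],
    [0.005,0.04,0,0],
    [0.005,0.04,0,0],
    [0.005,0.04,0,0],
    [0.005,0.04,0,0],
    [0.005,0.04,0,0],
    [0,0.04,0,0],
    [0,0.04,0,0],
    [0,0.04,0,0],
    [0,0.04,0,0],
    [0,0.03,0,0]
  ],
  "claw": 82
}}

```text
time_s: 3.1
eef_pos: [0.4849, -0.1881, 0.2566]
orientation: [3.141, 0.002, 0.001]
force: [1.0, -0.4, -0.4]
width: 0.822
```

Request:
{"fn": "drive_tool", "kwargs": {
  "deltas": [
    [0,0.027,0.02,0],
    [0,0.026,0.03,0],
    [0,0,0.03,0],
    [0,0,0.03,0],
    [0,0,0.02,0],
    [0,0,0,0],
    [0,0,0,0]
  ]
}}

```text
time_s: 3.68
eef_pos: [0.4852, -0.2372, 0.1257]
orientation: [-3.142, -0.003, 0.004]
force: [-0.2, -0.7, 0.9]
width: 0.819
```

```bash
python3 - <<'E'
from h import *
c=snap('wrist','w1'); print(manip.read_state()['eef_pos'],c['camera_from_world'].round(3),c['fx'],c['cx'],c['cy'])
E
```

```text
[ 0.48624322 -0.2375963   0.12706359] [[ 1.     0.003 -0.002 -0.483]
 [-0.003  0.953 -0.303  0.227]
 [ 0.001  0.303  0.953 -0.184]
 [ 0.     0.     0.     1.   ]] 330.30451799091105 321.1715102629868 197.2695452811158
```

View pics/w1.png

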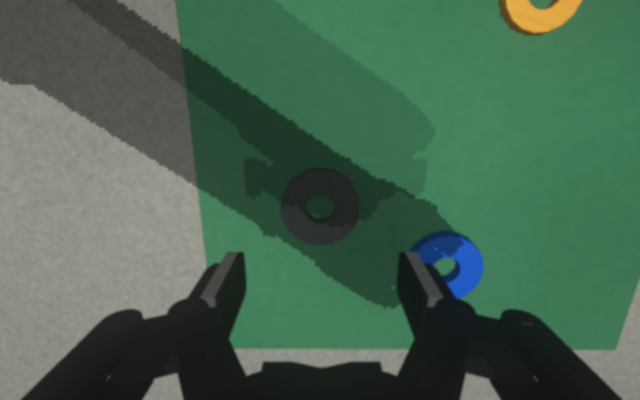

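The wrist view shows the steel ring at (320,207), the blue ring at (447,265), and the fingertips at (240,255) and (404,255). I'll measure the ring and the tips.

```bash
cat >> h.py <<'E'
def ring(c,u,v,z0,zt,r=60):
    # fit ring by depth-band points: top surface
    vs,us=np.mgrid[max(v-r,0):min(v+r,400),max(u-r,0):min(u+r,640)]; us=us.ravel();vs=vs.ravel()
    P=world(c,us,vs); return P
E
python3 - <<'E'
from h import *
c=dict(np.load('pics/w1.npz')); im=c['image']
hsv=cv2.cvtColor(im,cv2.COLOR_RGB2HSV)
sub=hsv[160:255,272:368]; 
m=((sub[...,1]<90)).astype(np.uint8)
print(hsv[207,295],hsv[207,320],hsv[170,260])
n,l,st,ce=cv2.connectedComponentsWithStats(m); k=1+np.argmax(st[1:,4]); print(st[k])
cs,_=cv2.findContours((l==k).astype(np.uint8),cv2.RETR_CCOMP,cv2.CHAIN_APPROX_NONE)
for q in cs:
    if len(q)<30: continue
    p=q[:,0]+[272,160]; w=world(c,p[:,0],p[:,1],.012); (x,y),R=cv2.minEnclosingCircle(w[:,:2].astype(np.float32)); print(x,y,R,w.mean(0))
# depth all
P=world(c,*np.meshgrid(np.arange(640),np.arange(400)))
for u,v in((232,262),(238,258),(240,256),(404,256),(408,262),(300,207),(320,207),(320,300),(225,310),(420,310)): print(u,v,P[v,u].round(4))
z=P[...,2]; mm=(z>.06)&(np.abs(np.arange(640)[None]-320)<110); print('tip min z',z[mm].min())
E
```

```text
[66 26 49] [ 72 118  54] [ 73 121  55]
[   8    8   80   78 4327]
0.4828447103500366 -0.24069920182228088 0.03052433580160141 [ 0.4827356  -0.24018689  0.012     ]
0.48276785016059875 -0.23986592888832092 0.011094975285232067 [ 0.48274776 -0.23963435  0.012     ]
232 262 [ 0.4473 -0.2261  0.1212]
238 258 [ 0.4489 -0.2261  0.1176]
240 256 [ 0.4492 -0.2265  0.1152]
404 256 [ 0.5192 -0.2252  0.117 ]
408 262 [ 0.5199 -0.2256  0.1214]
300 207 [ 0.4682 -0.2403  0.0116]
320 207 [ 4.830e-01 -2.442e-01  3.000e-04]
320 300 [ 0.4831 -0.3284  0.0005]
225 310 [ 0.4495 -0.2342  0.1418]
420 310 [ 0.519  -0.2321  0.1441]
tip min z 0.10741626800549123
```

Request:
{"fn": "drive_tool", "kwargs": {
  "deltas": [
    [-0.002,0.003,0.02,0],
    [0,0,0.02,0],
    [0,0,0.02,0],
    [0,0,0.02,0],
    [0,0,0.01,0],
    [0,0,0.006,0],
    [0,0,0.002,0],
    [0,0,0,0],
    [0,0,0,0]
  ]
}}

```text
time_s: 4.48
eef_pos: [0.4849, -0.2407, 0.0295]
orientation: [3.141, 0.0, 0.003]
force: [-0.1, -0.2, 1.0]
width: 0.821
```

```bash
python3 - <<'E'
from h import *
c=snap('wrist','w2'); s=manip.read_state(); print(s['eef_pos'],s['force'])
P=world(c,*np.meshgrid(np.arange(640),np.arange(400)))
z=P[...,2]
for u in (236,238,240,242): print(u,[(v,*P[v,u].round(3)) for v in range(236,262,4)])
E
```

```text
[ 0.48482085 -0.24067256  0.02949922] [-0.89775654 -0.41993527  0.33157351]
236 [(236, np.float64(0.443), np.float64(-0.229), np.float64(-0.001)), (240, np.float64(0.443), np.float64(-0.231), np.float64(0.0)), (244, np.float64(0.442), np.float64(-0.233), np.float64(0.0)), (248, np.float64(0.442), np.float64(-0.236), np.float64(-0.001)), (252, np.float64(0.447), np.float64(-0.229), np.float64(0.016)), (256, np.float64(0.448), np.float64(-0.229), np.float64(0.021)), (260, np.float64(0.448), np.float64(-0.229), np.float64(0.023))]
238 [(236, np.float64(0.444), np.float64(-0.229), np.float64(0.001)), (240, np.float64(0.444), np.float64(-0.231), np.float64(0.001)), (244, np.float64(0.443), np.float64(-0.234), np.float64(-0.001)), (248, np.float64(0.443), np.float64(-0.235), np.float64(-0.0)), (252, np.float64(0.447), np.float64(-0.23), np.float64(0.015)), (256, np.float64(0.448), np.float64(-0.23), np.float64(0.019)), (260, np.float64(0.449), np.float64(-0.23), np.float64(0.022))]
240 [(236, np.float64(0.445), np.float64(-0.229), np.float64(0.001)), (240, np.float64(0.444), np.float64(-0.231), np.float64(-0.0)), (244, np.float64(0.444), np.float64(-0.233), np.float64(-0.0)), (248, np.float64(0.444), np.float64(-0.235), np.float64(0.0)), (252, np.float64(0.448), np.float64(-0.23), np.float64(0.016)), (256, np.float64(0.449), np.float64(-0.23), np.float64(0.019)), (260, np.float64(0.449), np.float64(-0.231), np.float64(0.019))]
242 [(236, np.float64(0.446), np.float64(-0.229), np.float64(-0.0)), (240, np.float64(0.446), np.float64(-0.231), np.float64(0.001)), (244, np.float64(0.445), np.float64(-0.233), np.float64(0.001)), (248, np.float64(0.445), np.float64(-0.235), np.float64(0.001)), (252, np.float64(0.449), np.float64(-0.23), np.float64(0.015)), (256, np.float64(0.449), np.float64(-0.232), np.float64(0.015)), (260, np.float64(0.449), np.float64(-0.234), np.float64(0.016))]
```

View pics/w2.png

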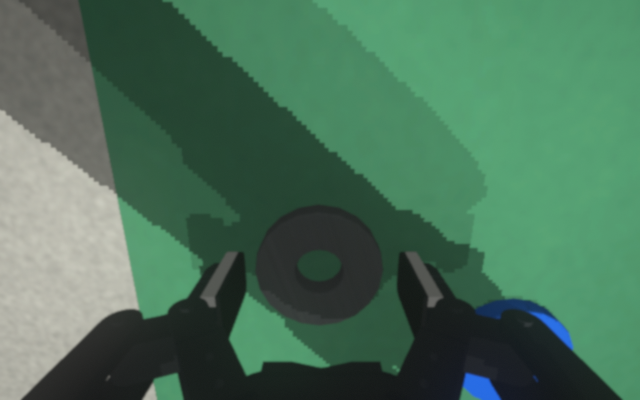

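Request:
{"fn": "drive_tool", "kwargs": {
  "deltas": [
    [0,0,0.004,0],
    [0,0,0.003,0],
    [0,0,0.002,0],
    [0,0,0.001,0],
    [0,0,0,0]
  ]
}}

```text
time_s: 4.95
eef_pos: [0.4837, -0.2402, 0.018]
orientation: [-3.141, -0.0, 0.001]
force: [0.4, -0.3, 0.2]
width: 0.824
```

Request:
{"fn": "drive_tool", "kwargs": {
  "deltas": [
    [0,0,0,0],
    [0,0,0,0],
    [0,0,0,0],
    [0,0,0,0],
    [0,0,0,0]
  ],
  "claw": 60,
  "newtons": 60
}}

```text
time_s: 5.37
eef_pos: [0.485, -0.241, 0.0205]
orientation: [-3.141, 0.0, -0.003]
force: [-3.0, 1.8, 15.9]
width: 0.676
```

Request:
{"fn": "drive_tool", "kwargs": {
  "deltas": [
    [0,0,-0.002,0],
    [0,0,-0.002,0],
    [0,0,-0.004,0],
    [0,0,-0.01,0],
    [0,0,-0.02,0],
    [0,0,0,0],
    [0,0,0,0]
  ]
}}

```text
time_s: 5.95
eef_pos: [0.4848, -0.2405, 0.0573]
orientation: [3.141, 0.0, 0.004]
force: [0.2, 0.4, -3.3]
width: 0.673
```

```bash
python3 - <<'E'
from h import *
c=snap('wrist','w3'); s=manip.read_state(); print(s['eef_pos'],s['force'],s['width'])
E
```

```text
[ 0.48411383 -0.2400616   0.05644772] [-0.16523757  0.24638201 -2.47504031] 0.6762140092360679
```

View pics/w3.png

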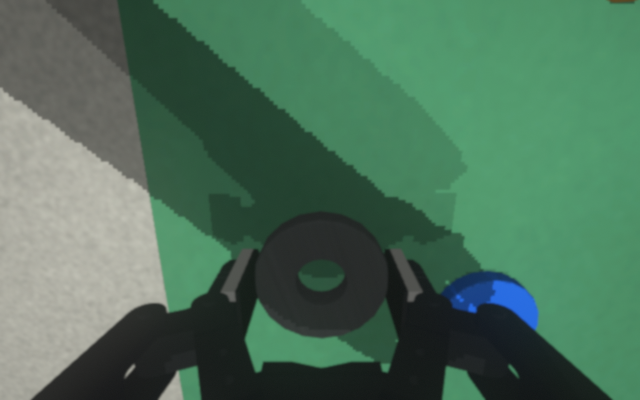

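The ring is held, appearing at (322,275) in the wrist view. Next I'll measure where it sits in the hand, its level and its height.

```bash
cat >> h.py <<'E'
def inhand(c,u0,v0,half,rmin,rmax,up):
    """fit plane to ring top; find hole & outer by contour. prints"""
    us,vs=np.meshgrid(np.arange(640),np.arange(400)); P=world(c,us,vs)
    bx=(np.abs(us-u0)<half)&(np.abs(vs-v0)<half)
    q=P[bx]; z=q[:,2]; hist,e=np.histogram(z[z>up],bins=np.arange(up,up+.08,.002)); zt=e[hist.argmax()]+.001
    for _ in range(4):
        s=q[np.abs(z-zt)<.003]; 
        A=np.c_[s[:,:2]-s[:,:2].mean(0),np.ones(len(s))]; co,*_=np.linalg.lstsq(A,s[:,2],rcond=None); zt=co[2]
    return zt,co[:2],s
E
python3 - <<'E'
from h import *
c=dict(np.load('pics/w3.npz'))
zt,t,s=inhand(c,322,275,60,0,0,.02); print('top z',zt,'tilt',t,len(s),s.mean(0),s.min(0),s.max(0))
# bore by image: hole pixels are green brighter
hsv=cv2.cvtColor(c['image'],cv2.COLOR_RGB2HSV)
m=np.zeros((400,640),np.uint8); m[250:310,290:355]=(hsv[250:310,290:355,1]>90)
n,l,st,ce=cv2.connectedComponentsWithStats(m);k=1+np.argmax(st[1:,4]);print(st[k],ce[k])
# outer contour from saturation in front half
mm=np.zeros((400,640),np.uint8); mm[205:345,250:395]=(hsv[205:345,250:395,1]<90)
cs=np.argwhere(np.abs(world(c,*np.meshgrid(np.arange(640),np.arange(400)))[...,2]-zt)<.003)
w=world(c,cs[:,1],cs[:,0],zt)
w=w[np.hypot(w[:,0]-.484,w[:,1]+.24)<.04]
from scipy.optimize import least_squares
# boundary of mask
M=np.zeros((400,640),np.uint8); M[cs[:,0],cs[:,1]]=1; M=cv2.morphologyEx(M,cv2.MORPH_CLOSE,np.ones((3,3)));M[:,:250]=0;M[:,395:]=0
co,_=cv2.findContours(M,cv2.RETR_CCOMP,cv2.CHAIN_APPROX_NONE)
for q in co:
    if len(q)<40: continue
    p=q[:,0]; W=world(c,p[:,0],p[:,1],zt)
    f=lambda a:np.hypot(W[:,0]-a[0],W[:,1]-a[1])-a[2]
    r=least_squares(f,[.484,-.24,.03],loss='soft_l1',f_scale=.001); print(len(q),r.x)
E
```

```text
top z 0.04823841428355466 tilt [ 0.00116877 -0.00405648] 10449 [ 0.48408991 -0.23937922  0.04823841] [ 0.45777543 -0.26983807  0.04523961] [ 0.51081075 -0.21192586  0.05067579]
[ 298  260   46   31 1078] [320.97309833 275.13265306]
419 [ 0.48398424 -0.24105376  0.02977365]
133 [ 0.48394512 -0.24059298  0.01057958]
```

Request:
{"fn": "drive_tool", "kwargs": {
  "deltas": [
    [0,0,-0.03,0],
    [0,0,-0.03,0],
    [0.006,-0.03,-0.02,0],
    [0.006,-0.035,0,0],
    [0.006,-0.035,0,0],
    [0.006,-0.035,0,0],
    [0.006,-0.035,0,0],
    [0.006,-0.035,0,0],
    [0.006,-0.035,0,0],
    [0,-0.03,0,0],
    [0,-0.03,0,0],
    [0,0,0,0]
  ]
}}

```text
time_s: 7.0
eef_pos: [0.5248, 0.0679, 0.135]
orientation: [-3.139, -0.015, 0.003]
force: [-0.4, 0.5, -1.6]
width: 0.677
```

Request:
{"fn": "drive_tool", "kwargs": {
  "deltas": [
    [0,0,0,0]
  ]
}}

```text
time_s: 7.08
eef_pos: [0.525, 0.0621, 0.1351]
orientation: [3.141, 0.008, -0.003]
force: [-0.2, -0.5, -1.7]
width: 0.677
```

```bash
python3 - <<'E'
from h import *
c=snap('wrist','w4'); s=manip.read_state(); print(s['eef_pos'],s['force'],s['width'],s['orientation'])
E
```

```text
[0.52516898 0.06003067 0.13533402] [-0.23299571 -0.74436284 -1.87076851] 0.6799736359927031 [ 3.14053312e+00  2.82037394e-03 -2.58792426e-03]
```

View pics/w4.png

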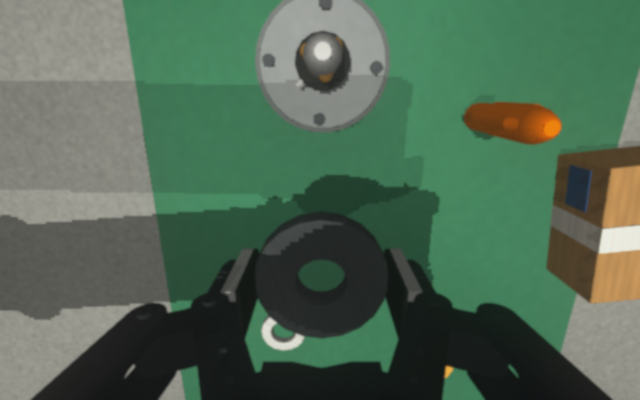

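The wrist view shows the stand centred near (322,62), with the spindle nose at (322,50). I'll fit the base circle and the spindle, and put the held ring through the same camera.

```bash
python3 - <<'E'
from h import *
from scipy.optimize import least_squares
c=dict(np.load('pics/w4.npz')); hsv=cv2.cvtColor(c['image'],cv2.COLOR_RGB2HSV)
m=np.zeros((400,640),np.uint8); m[0:140,245:400]=(hsv[0:140,245:400,1]<90)
co,_=cv2.findContours(m,cv2.RETR_EXTERNAL,cv2.CHAIN_APPROX_NONE)
q=max(co,key=len)[:,0]; q=q[q[:,1]>2]; W=world(c,q[:,0],q[:,1],.015)
f=lambda a:np.hypot(W[:,0]-a[0],W[:,1]-a[1])-a[2]
print('base',least_squares(f,[.526,.157,.046],loss='soft_l1',f_scale=.001).x)
us,vs=np.meshgrid(np.arange(640),np.arange(400)); P=world(c,us,vs)
b=(vs<140)&(us>245)&(us<400); q=P[b]
for lo,hi in((.012,.018),(.078,.09),(.07,.078),(.055,.07)):
    s=q[(q[:,2]>lo)&(q[:,2]<hi)]; print(lo,hi,len(s),s.mean(0).round(4),((s.min(0)+s.max(0))/2).round(4),np.ptp(s,axis=0).round(4))
# nose sphere/cone axis fit on points z>.074 : radius vs height
s=q[(q[:,2]>.073)&(q[:,2]<.09)]
def g(a):
    r=np.hypot(s[:,0]-a[0],s[:,1]-a[1]); zz=np.interp(r,[0,6e-3,10e-3],[.086,.084,.074]); return zz-s[:,2]
print('nose',least_squares(g,[.526,.157],loss='soft_l1',f_scale=.002).x)
# cushion
d=np.hypot(q[:,0]-.526,q[:,1]-.157); s=q[(d>.0135)&(d<.0165)&(q[:,1]<.157)]; print('cushion z',np.histogram(s[:,2],bins=np.arange(.014,.07,.003)))
# held ring
M=(np.abs(P[...,2]-np.median(P[235:250,300:340,2]))<.004).astype(np.uint8);M[:,:250]=0;M[:,395:]=0;M[:200]=0;M=cv2.morphologyEx(M,cv2.MORPH_CLOSE,np.ones((3,3)))
zt=np.median(P[...,2][M>0]);print('zt',zt)
co,_=cv2.findContours(M,cv2.RETR_CCOMP,cv2.CHAIN_APPROX_NONE)
for k in co:
    if len(k)<60: continue
    W=world(c,k[:,0,0],k[:,0,1],zt); print(least_squares(f,[.525,.06,.03],loss='soft_l1',f_scale=.001).x)
E
```

```text
base [0.5238891  0.15824411 0.0452181 ]
0.012 0.018 11325 [0.5242 0.1586 0.0147] [0.524  0.1551 0.015 ] [0.0901 0.083  0.006 ]
0.078 0.09 938 [0.524  0.1579 0.0833] [0.524  0.1582 0.0827] [0.0161 0.0161 0.0094]
0.07 0.078 397 [0.5241 0.157  0.0754] [0.5239 0.158  0.074 ] [0.0196 0.0197 0.008 ]
0.055 0.07 133 [0.5239 0.1542 0.0651] [0.5232 0.1568 0.0627] [0.0223 0.0214 0.0147]
nose [0.52406286 0.15851419]
cushion z (array([ 53,   0,   0,   0,   0, 164, 118,   0,   0,   0,   0,   0,   0,
         0,   0,   0,   0,   0]), array([0.014, 0.017, 0.02 , 0.023, 0.026, 0.029, 0.032, 0.035, 0.038,
       0.041, 0.044, 0.047, 0.05 , 0.053, 0.056, 0.059, 0.062, 0.065,
       0.068]))
zt 0.1261250421742955
[0.52409534 0.06168239 0.02993708]
[0.52411265 0.06229502 0.01037929]
```

Request:
{"fn": "drive_tool", "kwargs": {
  "deltas": [
    [0,-0.025,0,0],
    [0,-0.03,0,0],
    [0,-0.025,0,0],
    [0,-0.018,0,0],
    [0,0,0,0],
    [0,0,0,0],
    [0,0,0,0],
    [0,0,0,0]
  ]
}}

```text
time_s: 7.8
eef_pos: [0.5261, 0.1553, 0.1362]
orientation: [3.141, -0.005, -0.0]
force: [0.3, 0.4, -1.5]
width: 0.675
```

```bash
python3 - <<'E'
from h import *
s=manip.read_state(); print(s['eef_pos'],s['force'],s['torque'])
c=snap('wrist','w5');
E
```

```text
[0.52608546 0.15532408 0.13615018] [ 0.26533623  0.43216522 -1.50109678] [ 0.0080769   0.01905246 -0.07278442]
```

View pics/w5.png

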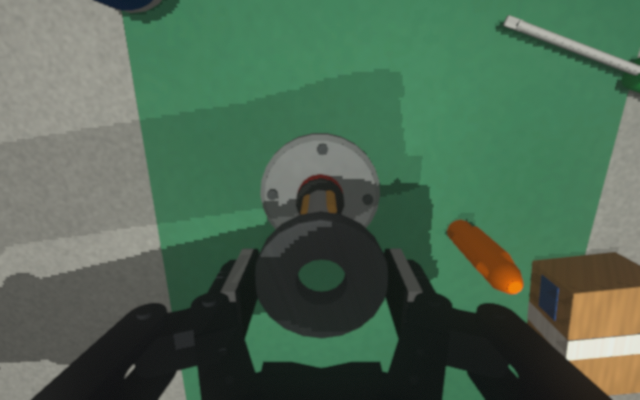

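The stand sits behind the held ring, with its base at about (320,190). I'll measure both in this one image.

```bash
cat >> h.py <<'E'
from scipy.optimize import least_squares
def circ(W,g,R=None):
    if R: f=lambda a:np.hypot(W[:,0]-a[0],W[:,1]-a[1])-R; return least_squares(f,g[:2],loss='soft_l1',f_scale=.0007).x
    f=lambda a:np.hypot(W[:,0]-a[0],W[:,1]-a[1])-a[2]; return least_squares(f,g,loss='soft_l1',f_scale=.0007).x
def both(name,eef,Rh,zr):
    c=dict(np.load(f'pics/{name}.npz')); us,vs=np.meshgrid(np.arange(640),np.arange(400)); P=world(c,us,vs)
    d=np.hypot(P[...,0]-eef[0],P[...,1]-eef[1]); ok=(d<Rh+.006)&(np.abs(P[...,2]-zr)<.006); ok[:,:250]=0; ok[:,395:]=0
    zt=np.median(P[...,2][ok]); M=(ok&(np.abs(P[...,2]-zt)<.004)).astype(np.uint8); M=cv2.morphologyEx(M,cv2.MORPH_CLOSE,np.ones((3,3)))
    co,_=cv2.findContours(M,cv2.RETR_CCOMP,cv2.CHAIN_APPROX_NONE); print('ring top',zt)
    for k in co:
        if len(k)<60: continue
        W=world(c,k[:,0,0],k[:,0,1],zt); print('ring',len(k),circ(W,[eef[0],eef[1],Rh]).round(4))
    B=((np.abs(P[...,2]-.015)<.005)&(np.hypot(P[...,0]-.524,P[...,1]-.158)<.055)).astype(np.uint8)
    B=cv2.morphologyEx(B,cv2.MORPH_OPEN,np.ones((3,3)))
    co,_=cv2.findContours(B,cv2.RETR_EXTERNAL,cv2.CHAIN_APPROX_NONE); k=max(co,key=len)[:,0]
    W=world(c,k[:,0],k[:,1],.015); W=W[(np.hypot(W[:,0]-.524,W[:,1]-.158)>.041)]
    print('base',len(W),circ(W,[.524,.158,.046]).round(4),circ(W,[.524,.158],.046).round(4))
E
python3 - <<'E'
from h import *
both('w5',[.526,.155],.03,.126); both('w4',[.525,.062],.03,.126)
E
```

```text
ring top 0.12709439514517734
ring 422 [0.5252 0.1549 0.0299]
ring 133 [0.5252 0.1555 0.0103]
base 259 [0.5242 0.1599 0.0445] [0.5241 0.1582]
ring top 0.12610747361547447
ring 431 [0.5241 0.0617 0.0299]
ring 131 [0.5241 0.0623 0.0104]
base 356 [0.5241 0.1579 0.0445] [0.5242 0.159 ]
```

Request:
{"fn": "drive_tool", "kwargs": {
  "deltas": [
    [-0.001,-0.003,0.01,0],
    [0,0,0.01,0],
    [0,0,0.008,0],
    [0,0,0.005,0],
    [0,0,0.004,0],
    [0,0,0,0],
    [0,0,0,0]
  ]
}}

```text
time_s: 8.43
eef_pos: [0.5249, 0.1606, 0.0991]
orientation: [3.141, -0.0, -0.0]
force: [0.2, 0.7, -1.1]
width: 0.679
```

```bash
python3 - <<'E'
from h import *
s=manip.read_state(); print(s['eef_pos'],s['force'],s['torque'])
c=snap('wrist','w6'); both('w6',s['eef_pos'],.03,.09)
E
```

```text
[0.52487469 0.16057312 0.09906592] [ 0.24589075  0.68061339 -1.0791958 ] [-0.05957865  0.02473397  0.05545024]
ring top 0.09000381460765199
ring 426 [0.524  0.1601 0.0299]
ring 133 [0.5239 0.1607 0.0104]
base 271 [0.5242 0.1602 0.0444] [0.5242 0.1583]
```

View pics/w6.png

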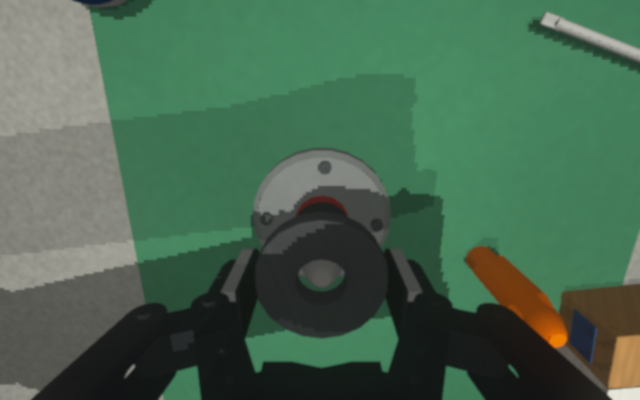

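```bash
python3 - <<'E'
from h import *
c=dict(np.load('pics/w6.npz')); us,vs=np.meshgrid(np.arange(640),np.arange(400)); P=world(c,us,vs)
b=(us>297)&(us<347)&(vs>255)&(vs<298); q=P[b]; q=q[(q[:,2]>.073)&(q[:,2]<.0875)]
def nose(a):
    r=np.hypot(q[:,0]-a[0],q[:,1]-a[1]); return np.interp(r,[0,6e-3,10e-3],[.086,.084,.074])+a[2]-q[:,2]
s=q[q[:,2]>.083]; print(len(q),len(s),s.mean(0),s.min(0),s.max(0))
for z in range(74,88,2):
  k=q[np.abs(q[:,2]-z/1000)<.001]; print(z,len(k),k.mean(0).round(4) if len(k) else '')
cv2.imwrite('pics/w6c.png',cv2.resize(c['image'][240:310,280:365,::-1],None,fx=8,fy=8,interpolation=cv2.INTER_CUBIC))
E
```

```text
1218 709 [0.52407745 0.15707038 0.08496097] [0.51324742 0.14758568 0.08300321] [0.53497301 0.16523503 0.08748914]
74 10 [0.5242 0.1564 0.0744]
76 20 [0.5225 0.1573 0.0762]
78 54 [0.5234 0.1564 0.0782]
80 167 [0.5242 0.1561 0.0802]
82 258 [0.5242 0.1572 0.082 ]
84 354 [0.524  0.1569 0.0841]
86 339 [0.5242 0.1574 0.0858]
```

View pics/w6c.png

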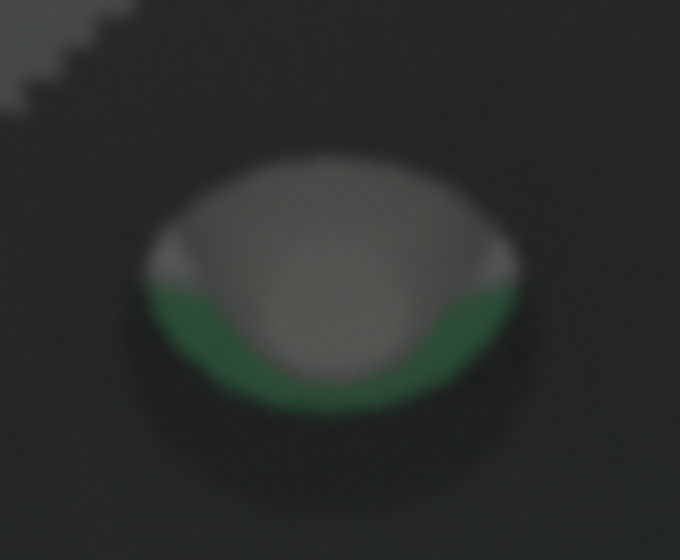

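```bash
python3 - <<'E'
from h import *
c=dict(np.load('pics/w6.npz'))
print(world(c,[321.5,321.5],[280,287.5],.085), world(c,[321.5],[287.5],.083), world(c,[298,345,321.5],[275,275,260],.09))
print(np.linalg.inv(c['camera_from_world'])[:3,3])
s=manip.read_state(); print(s['eef_pos'])
E
```

```text
[[0.5240268  0.15746762 0.085     ]
 [0.52403151 0.1535586  0.085     ]] [[0.52403467 0.15226297 0.083     ]] [[0.5138186  0.16302194 0.09      ]
 [0.53421334 0.16304215 0.09      ]
 [0.52400733 0.1703023  0.09      ]]
[0.52382383 0.23864634 0.21634652]
[0.52515263 0.16068366 0.09947882]
```

Request:
{"fn": "drive_tool", "kwargs": {
  "deltas": [
    [0,0.0015,0,0],
    [0,0,0.002,0],
    [0,0,0.002,0],
    [0,0,0.002,0],
    [0,0,0,0]
  ]
}}

```text
time_s: 8.9
eef_pos: [0.5246, 0.1592, 0.0929]
orientation: [3.141, 0.0, -0.001]
force: [-1.2, -0.6, -1.6]
width: 0.675
```

Request:
{"fn": "drive_tool", "kwargs": {
  "deltas": [
    [0,0,0.002,0],
    [0,0,0.002,0],
    [0,0,0,0]
  ]
}}

```text
time_s: 9.15
eef_pos: [0.5249, 0.1594, 0.089]
orientation: [-3.141, -0.0, -0.0]
force: [1.1, -0.9, -2.2]
width: 0.677
```

Request:
{"fn": "drive_tool", "kwargs": {
  "deltas": [
    [0,0,0.002,0],
    [0,0,0.002,0],
    [0,0,0,0]
  ]
}}

```text
time_s: 9.4
eef_pos: [0.5249, 0.1596, 0.0851]
orientation: [-3.141, -0.0, -0.0]
force: [0.5, 2.0, -2.2]
width: 0.681
```

Request:
{"fn": "drive_tool", "kwargs": {
  "deltas": [
    [0,0,0.002,0],
    [0,0,0.002,0],
    [0,0,0,0]
  ]
}}

```text
time_s: 9.65
eef_pos: [0.5249, 0.1595, 0.081]
orientation: [-3.141, -0.0, -0.0]
force: [0.1, 2.6, -2.8]
width: 0.676
```

Request:
{"fn": "drive_tool", "kwargs": {
  "deltas": [
    [0,0,0.002,0],
    [0,0,0.002,0],
    [0,0,0,0]
  ]
}}

```text
time_s: 9.9
eef_pos: [0.5248, 0.1594, 0.077]
orientation: [-3.141, -0.0, -0.0]
force: [-0.3, 1.9, -0.9]
width: 0.675
```

Request:
{"fn": "drive_tool", "kwargs": {
  "deltas": [
    [0,0,0.002,0],
    [0,0,0.002,0],
    [0,0,0,0]
  ]
}}

```text
time_s: 10.15
eef_pos: [0.5249, 0.1594, 0.073]
orientation: [-3.141, -0.0, -0.0]
force: [-0.6, 2.6, -0.6]
width: 0.679
```

Request:
{"fn": "drive_tool", "kwargs": {
  "deltas": [
    [0,0,0.002,0],
    [0,0,0.002,0],
    [0,0,0.002,0],
    [0,0,0.002,0]
  ]
}}

```text
time_s: 10.48
eef_pos: [0.5249, 0.1593, 0.0652]
orientation: [-3.141, -0.0, -0.0]
force: [0.1, 2.5, 2.5]
width: 0.677
```

Request:
{"fn": "drive_tool", "kwargs": {
  "deltas": [
    [0,0,0.002,0],
    [0,0,0.002,0]
  ]
}}

```text
time_s: 10.65
eef_pos: [0.5249, 0.1593, 0.0612]
orientation: [-3.141, -0.0, -0.0]
force: [-1.4, 3.5, 2.7]
width: 0.674
```

Request:
{"fn": "drive_tool", "kwargs": {
  "deltas": [
    [0,0,0.001,0],
    [0,0,0.001,0]
  ]
}}

```text
time_s: 10.82
eef_pos: [0.5249, 0.1593, 0.0592]
orientation: [-3.142, -0.0, 0.0]
force: [-0.5, 2.0, 3.3]
width: 0.674
```

Request:
{"fn": "drive_tool", "kwargs": {
  "deltas": [
    [0,0,0.001,0],
    [0,0,0,0]
  ]
}}

```text
time_s: 10.98
eef_pos: [0.5249, 0.1592, 0.0581]
orientation: [3.142, 0.0, 0.0]
force: [0.5, 2.4, -0.0]
width: 0.677
```

Request:
{"fn": "drive_tool", "kwargs": {
  "deltas": [
    [0,0,0.001,0],
    [0,0,0.001,0]
  ]
}}

```text
time_s: 11.15
eef_pos: [0.5249, 0.1592, 0.0563]
orientation: [-3.141, 0.0, -0.0]
force: [-0.7, 2.8, 2.4]
width: 0.681
```

Request:
{"fn": "drive_tool", "kwargs": {
  "deltas": [
    [0,0,0.001,0],
    [0,0,0,0]
  ]
}}

```text
time_s: 11.32
eef_pos: [0.5249, 0.1592, 0.0551]
orientation: [3.142, 0.0, 0.0]
force: [0.4, 3.1, 0.5]
width: 0.675
```

Request:
{"fn": "drive_tool", "kwargs": {
  "deltas": [
    [0,0,0.001,0],
    [0,0,0,0]
  ]
}}

```text
time_s: 11.48
eef_pos: [0.5249, 0.1592, 0.0542]
orientation: [-3.142, -0.0, -0.0]
force: [-0.2, 2.9, 1.5]
width: 0.675
```

Request:
{"fn": "drive_tool", "kwargs": {
  "deltas": [
    [0,0,0.0005,0],
    [0,0,0,0]
  ]
}}

```text
time_s: 11.65
eef_pos: [0.5249, 0.1592, 0.0538]
orientation: [-3.142, 0.0, -0.0]
force: [-0.2, 2.7, 1.5]
width: 0.682
```

Request:
{"fn": "drive_tool", "kwargs": {
  "deltas": [
    [0,0,0.0005,0],
    [0,0,0,0]
  ]
}}

```text
time_s: 11.82
eef_pos: [0.525, 0.1592, 0.0533]
orientation: [-3.141, 0.0, -0.0]
force: [0.4, 2.7, 1.9]
width: 0.683
```

Request:
{"fn": "drive_tool", "kwargs": {
  "deltas": [
    [0,0,0.0005,0],
    [0,0,0,0]
  ]
}}

```text
time_s: 11.98
eef_pos: [0.5249, 0.1592, 0.0528]
orientation: [-3.141, -0.0, -0.0]
force: [-0.4, 2.2, 2.6]
width: 0.674
```

Request:
{"fn": "drive_tool", "kwargs": {
  "deltas": [
    [0,0,0.0005,0],
    [0,0,0,0]
  ]
}}

```text
time_s: 12.15
eef_pos: [0.525, 0.1593, 0.0526]
orientation: [-3.141, -0.0, -0.0]
force: [-1.3, 2.1, 4.5]
width: 0.672
```

Request:
{"fn": "drive_tool", "kwargs": {
  "deltas": [
    [0,0,0.0005,0],
    [0,0,0,0]
  ]
}}

```text
time_s: 12.32
eef_pos: [0.525, 0.1592, 0.0523]
orientation: [-3.141, 0.0, 0.0]
force: [-2.2, 3.0, 5.8]
width: 0.675
```

Contact: the force is rising and the descent has slowed, at the height I expected (cushion near 32 mm). I'll press a little more.

Request:
{"fn": "drive_tool", "kwargs": {
  "deltas": [
    [0,0,0.0005,0],
    [0,0,0,0]
  ]
}}

```text
time_s: 12.48
eef_pos: [0.525, 0.1592, 0.0521]
orientation: [-3.141, 0.0, 0.0]
force: [-2.9, 1.9, 9.2]
width: 0.678
```

Request:
{"fn": "drive_tool", "kwargs": {
  "deltas": [
    [0,0,0.0005,0],
    [0,0,0,0]
  ]
}}

```text
time_s: 12.65
eef_pos: [0.525, 0.1593, 0.0518]
orientation: [-3.141, 0.0, 0.001]
force: [-4.1, 2.0, 11.1]
width: 0.679
```

Request:
{"fn": "drive_tool", "kwargs": {
  "deltas": [
    [0,0,0.0005,0],
    [0,0,0,0]
  ]
}}

```text
time_s: 12.82
eef_pos: [0.525, 0.1592, 0.0516]
orientation: [-3.141, 0.0, 0.001]
force: [-4.3, 0.9, 13.0]
width: 0.681
```

Seated: about 1 mm of travel for about 10 N, which matches the cushion. Now I'll release.

Request:
{"fn": "drive_tool", "kwargs": {
  "deltas": [
    [0,0,0,0],
    [0,0,0,0],
    [0,0,0,0],
    [0,0,0,0]
  ],
  "claw": 82
}}

```text
time_s: 13.15
eef_pos: [0.5246, 0.1584, 0.0498]
orientation: [3.141, -0.001, -0.001]
force: [0.2, -0.7, 0.0]
width: 0.821
```

```bash
python3 - <<'E'
from h import *
s=manip.read_state(); print(s['eef_pos'],s['force'],s['width'])
c=snap('wrist','w7')
us,vs=np.meshgrid(np.arange(640),np.arange(400)); P=world(c,us,vs)
b=(np.hypot(P[...,0]-.524,P[...,1]-.159)<.029)&(np.abs(P[...,2]-.044)<.006)&(us>255)&(us<390); q=P[b]; A=np.c_[q[:,:2]-q[:,:2].mean(0),np.ones(len(q))]; print(np.linalg.lstsq(A,q[:,2],rcond=None)[0],q.mean(0))
E
```

```text
[0.52464865 0.15838853 0.04981824] [ 0.19137383 -0.68304728  0.03796922] 0.8205160700800399
[-0.00010921 -0.01614387  0.04362037] [0.52407228 0.16597143 0.04362037]
```

View pics/w7.png

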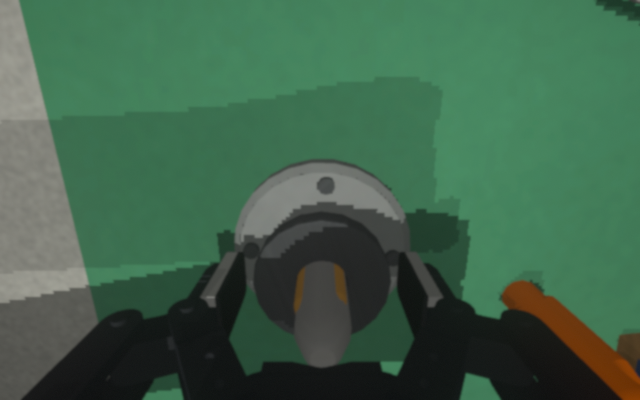

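The large ring is level: its top is at 43.6 mm, so its underside is at 31.6 mm against the 32 mm cushion. It is released and the wrist force is near zero. Next is the medium ring.

Request:
{"fn": "drive_tool", "kwargs": {
  "deltas": [
    [0,0,-0.015,0],
    [0,0,-0.03,0],
    [0,0,-0.03,0],
    [0,0,-0.03,0],
    [0.01,0.025,-0.005,0],
    [0.015,0.04,0,0],
    [0.015,0.04,0,0],
    [0.015,0.04,0,0],
    [0.015,0.04,0,0],
    [0.015,0.04,0,0],
    [0.014,0.031,0,0],
    [0,0,0.02,0]
  ]
}}

```text
time_s: 14.2
eef_pos: [0.6251, -0.103, 0.1442]
orientation: [3.134, -0.017, 0.014]
force: [0.9, -1.2, 1.0]
width: 0.819
```

Request:
{"fn": "drive_tool", "kwargs": {
  "deltas": [
    [0,0,0.02,0],
    [0,0,0,0],
    [0,0,0,0],
    [0,0,0,0]
  ],
  "claw": 72
}}

```text
time_s: 14.53
eef_pos: [0.6224, -0.0915, 0.121]
orientation: [3.141, 0.001, 0.001]
force: [0.8, 0.1, 0.2]
width: 0.718
```

```bash
cat >> h.py <<'E'
def flat(c,zt,lo,hi,near,R):
    us,vs=np.meshgrid(np.arange(640),np.arange(400)); P=world(c,us,vs)
    M=((P[...,2]>lo)&(P[...,2]<hi)&(np.hypot(P[...,0]-near[0],P[...,1]-near[1])<R+.012)).astype(np.uint8); M=cv2.morphologyEx(M,cv2.MORPH_OPEN,np.ones((3,3)))
    co,_=cv2.findContours(M,cv2.RETR_CCOMP,cv2.CHAIN_APPROX_NONE)
    for k in co:
        if len(k)<40: continue
        W=world(c,k[:,0,0],k[:,0,1],zt); print('flat',len(k),circ(W,[near[0],near[1],R]).round(4),k[:,0].mean(0))
E
python3 - <<'E'
from h import *
c=snap('wrist','w8'); s=manip.read_state(); print(s['eef_pos'],s['width'])
flat(c,.010,.006,.014,[.6236,-.0976],.025)
E
```

```text
[ 0.62274808 -0.0914621   0.12147122] 0.720042034760989
flat 192 [ 0.6225 -0.097   0.0243] [321.80729167 210.09375   ]
flat 84 [ 0.6224 -0.0968  0.0109] [322.44047619 211.21428571]
```

View pics/w8.png

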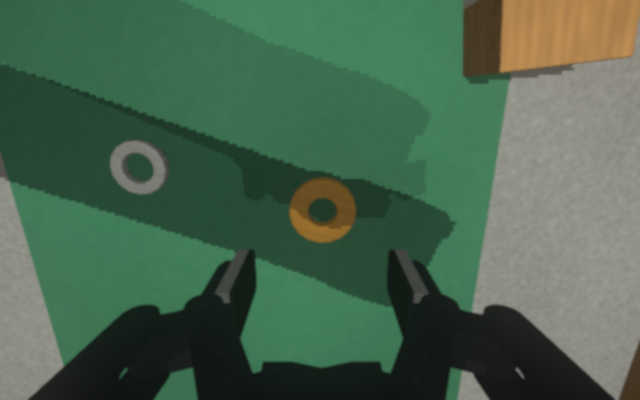

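The brass ring is at (322,210). I'll move over it, lower and grip.

Request:
{"fn": "drive_tool", "kwargs": {
  "deltas": [
    [0,0.0055,0.02,0],
    [0,0,0.025,0],
    [0,0,0.02,0],
    [0,0,0.015,0],
    [0,0,0.009,0],
    [0,0,0.005,0],
    [0,0,0.002,0],
    [0,0,0,0],
    [0,0,0,0]
  ]
}}

```text
time_s: 15.33
eef_pos: [0.6229, -0.0975, 0.0254]
orientation: [3.142, 0.0, 0.003]
force: [0.9, -0.1, 1.3]
width: 0.717
```

Request:
{"fn": "drive_tool", "kwargs": {
  "deltas": [
    [0,0,0,0],
    [0,0,0,0],
    [0,0,0,0],
    [0,0,0,0],
    [0,0,0,0]
  ],
  "claw": 40
}}

```text
time_s: 15.75
eef_pos: [0.623, -0.0975, 0.0263]
orientation: [-3.141, 0.0, -0.003]
force: [-1.4, 1.0, 6.4]
width: 0.547
```

Request:
{"fn": "drive_tool", "kwargs": {
  "deltas": [
    [0,0,-0.01,0],
    [0,0,-0.025,0],
    [0,0,-0.03,0],
    [0,0,-0.03,0],
    [-0.01,-0.016,-0.018,0],
    [-0.018,-0.03,0,0],
    [-0.018,-0.03,0,0],
    [-0.018,-0.03,0,0],
    [-0.018,-0.03,0,0],
    [-0.016,-0.022,0,0],
    [0,0,0,0],
    [0,0,0,0]
  ]
}}

```text
time_s: 16.75
eef_pos: [0.5235, 0.0625, 0.138]
orientation: [-3.14, -0.006, -0.001]
force: [-0.2, -0.1, -0.6]
width: 0.548
```

Request:
{"fn": "drive_tool", "kwargs": {
  "deltas": [
    [0,0,0,0],
    [0,0,0,0],
    [0,0,0,0]
  ]
}}

```text
time_s: 17.0
eef_pos: [0.5247, 0.059, 0.1376]
orientation: [3.141, -0.004, 0.001]
force: [-0.5, -0.1, -1.4]
width: 0.55
```

```bash
python3 - <<'E'
from h import *
s=manip.read_state(); print(s['eef_pos'],s['force'],s['width'])
c=snap('wrist','w9'); zr=s['eef_pos'][2]-.014
both('w9',s['eef_pos'],.025,zr)
us,vs=np.meshgrid(np.arange(640),np.arange(400)); P=world(c,us,vs)
b=(np.hypot(P[...,0]-s['eef_pos'][0],P[...,1]-s['eef_pos'][1])<.027)&(np.abs(P[...,2]-zr)<.008)&(us>266)&(us<378); q=P[b]
for _ in range(3):
    A=np.c_[q[:,:2]-q[:,:2].mean(0),np.ones(len(q))]; k=np.linalg.lstsq(A,q[:,2],rcond=None)[0]; q=q[np.abs(A@k-q[:,2])<.003]
print(k,len(q))
b=(vs<200)&(np.hypot(P[...,0]-.524,P[...,1]-.159)<.02)&(P[...,2]>.073)&(P[...,2]<.09); n=P[b]
g=lambda a:np.interp(np.hypot(n[:,0]-a[0],n[:,1]-a[1]),[0,6e-3,10e-3],[.086,.084,.074])-n[:,2]
print('nose',len(n),least_squares(g,[.524,.159],loss='soft_l1',f_scale=.002).x)
E
```

```text
[0.52471684 0.0590294  0.13760638] [-0.53020908 -0.13404202 -1.38390845] 0.5499874605712602
ring top 0.12089646528912767
ring 367 [0.5239 0.0597 0.0248]
ring 128 [0.5238 0.06   0.0106]
base 341 [0.5241 0.1579 0.0445] [0.5242 0.1591]
[-0.00222014 -0.00589886  0.12078963] 6710
nose 1298 [0.52404146 0.15846358]
```

View pics/w9.png

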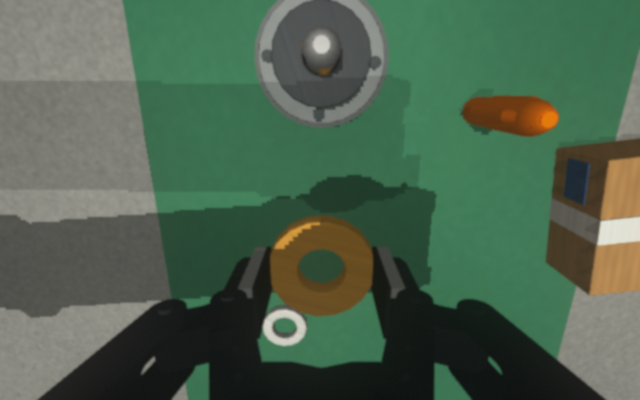

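```bash
python3 - <<'E'
from h import *
c=dict(np.load('pics/w9.npz')); flat(c,.0436,.039,.048,[.524,.159],.03)
E
```

```text
flat 298 [0.5239 0.1576 0.0292] [320.79194631  53.15100671]
flat 134 [0.524  0.1602 0.0128] [321.52238806  50.26119403]
```

Request:
{"fn": "drive_tool", "kwargs": {
  "deltas": [
    [0,-0.025,0,0],
    [0,-0.03,0,0],
    [0,-0.028,0,0],
    [0,-0.016,0,0],
    [0,0,0,0],
    [0,0,0,0],
    [0,0,0,0],
    [0,0,0,0],
    [0,0,0,0],
    [0,0,0,0]
  ]
}}

```text
time_s: 17.88
eef_pos: [0.5242, 0.1584, 0.1374]
orientation: [3.142, -0.003, 0.0]
force: [0.3, 0.9, -0.3]
width: 0.544
```

Request:
{"fn": "drive_tool", "kwargs": {
  "deltas": [
    [0,0,0.01,0],
    [0,0,0.01,0],
    [0,0,0.006,0],
    [0,0,0.004,0],
    [0,0,0,0],
    [0,0,0,0],
    [0,0,0,0]
  ]
}}

```text
time_s: 18.47
eef_pos: [0.5243, 0.1597, 0.1075]
orientation: [-3.142, -0.0, -0.001]
force: [0.2, 0.1, -1.5]
width: 0.544
```

```bash
python3 - <<'E'
from h import *
s=manip.read_state(); print(s['eef_pos'],s['force'])
c=snap('wrist','w10'); both('w10',s['eef_pos'],.025,s['eef_pos'][2]-.017)
cv2.imwrite('pics/w10c.png',cv2.resize(c['image'][200:320,250:395,::-1],None,fx=5,fy=5,interpolation=cv2.INTER_CUBIC))
E
```

```text
[0.52428165 0.15969206 0.10749942] [ 0.24140624  0.11789597 -1.53761973]
ring top 0.09067187410869608
ring 366 [0.5235 0.1605 0.0249]
ring 126 [0.5234 0.1609 0.0104]
base 276 [0.5242 0.1601 0.0445] [0.5242 0.1583]
```

View pics/w10c.png

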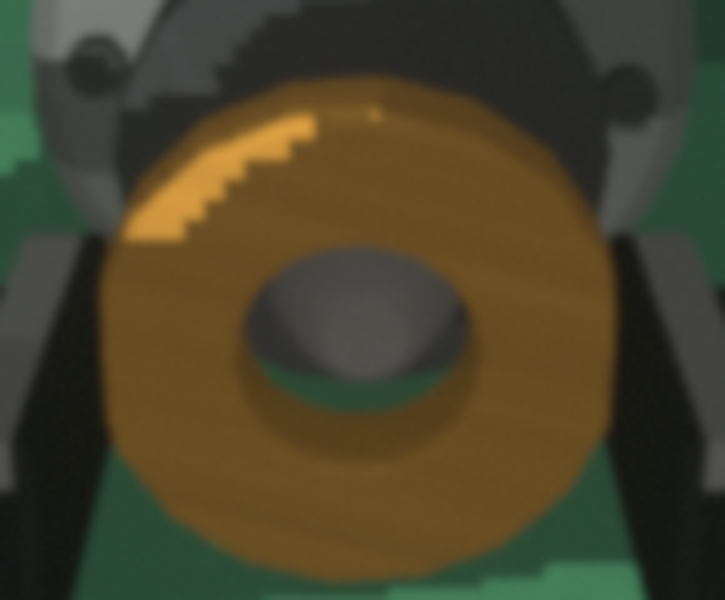

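The nose is inside the bore. I'll trim slightly (+0.5 mm in x, −1 mm in y), then go down.

Request:
{"fn": "drive_tool", "kwargs": {
  "deltas": [
    [0.0005,0.001,0.002,0],
    [0,0,0.003,0],
    [0,0,0.003,0],
    [0,0,0.003,0],
    [0,0,0,0]
  ]
}}

```text
time_s: 18.93
eef_pos: [0.5241, 0.1585, 0.0955]
orientation: [3.141, 0.0, -0.001]
force: [-0.7, 0.3, -2.7]
width: 0.546
```

Request:
{"fn": "drive_tool", "kwargs": {
  "deltas": [
    [0,0,0.002,0],
    [0,0,0.002,0],
    [0,0,0.002,0],
    [0,0,0,0]
  ]
}}

```text
time_s: 19.27
eef_pos: [0.5243, 0.1585, 0.0899]
orientation: [3.141, 0.0, -0.001]
force: [-0.2, -1.3, -1.3]
width: 0.545
```

Request:
{"fn": "drive_tool", "kwargs": {
  "deltas": [
    [0,0,0.002,0],
    [0,0,0.002,0],
    [0,0,0.002,0],
    [0,0,0,0]
  ]
}}

```text
time_s: 19.6
eef_pos: [0.5247, 0.1584, 0.084]
orientation: [3.141, -0.0, 0.0]
force: [0.2, -0.7, -2.3]
width: 0.546
```

Request:
{"fn": "drive_tool", "kwargs": {
  "deltas": [
    [0,0,0.002,0],
    [0,0,0.002,0],
    [0,0,0.002,0],
    [0,0,0,0]
  ]
}}

```text
time_s: 19.93
eef_pos: [0.5246, 0.1584, 0.078]
orientation: [3.141, -0.0, 0.0]
force: [0.8, -0.9, -0.9]
width: 0.55
```

Request:
{"fn": "drive_tool", "kwargs": {
  "deltas": [
    [0,0,0.002,0],
    [0,0,0.001,0],
    [0,0,0.001,0],
    [0,0,0,0]
  ]
}}

```text
time_s: 20.27
eef_pos: [0.5245, 0.1585, 0.0741]
orientation: [3.141, -0.0, 0.0]
force: [0.3, -2.3, -1.2]
width: 0.543
```

Request:
{"fn": "drive_tool", "kwargs": {
  "deltas": [
    [0,0,0.001,0],
    [0,0,0.001,0],
    [0,0,0,0]
  ]
}}

```text
time_s: 20.52
eef_pos: [0.5245, 0.1586, 0.0722]
orientation: [3.142, -0.0, -0.0]
force: [0.5, -1.9, -1.2]
width: 0.55
```

Request:
{"fn": "drive_tool", "kwargs": {
  "deltas": [
    [0,0,0.001,0],
    [0,0,0,0]
  ]
}}

```text
time_s: 20.68
eef_pos: [0.5245, 0.1586, 0.0712]
orientation: [3.142, -0.0, 0.0]
force: [0.9, -1.5, -1.0]
width: 0.548
```

Request:
{"fn": "drive_tool", "kwargs": {
  "deltas": [
    [0,0,0.0005,0],
    [0,0,0,0]
  ]
}}

```text
time_s: 20.85
eef_pos: [0.5245, 0.1586, 0.0708]
orientation: [3.142, 0.0, -0.0]
force: [-0.5, -2.6, 0.3]
width: 0.546
```

Request:
{"fn": "drive_tool", "kwargs": {
  "deltas": [
    [0,0,0.0005,0],
    [0,0,0,0]
  ]
}}

```text
time_s: 21.02
eef_pos: [0.5246, 0.1586, 0.0704]
orientation: [-3.142, -0.0, -0.0]
force: [0.5, -1.9, 0.4]
width: 0.543
```

Request:
{"fn": "drive_tool", "kwargs": {
  "deltas": [
    [0,0,0.0005,0],
    [0,0,0,0]
  ]
}}

```text
time_s: 21.18
eef_pos: [0.5246, 0.1586, 0.0702]
orientation: [-3.141, 0.0, 0.0]
force: [-1.5, -2.2, 2.6]
width: 0.543
```

Request:
{"fn": "drive_tool", "kwargs": {
  "deltas": [
    [0,0,0.0005,0],
    [0,0,0,0]
  ]
}}

```text
time_s: 21.35
eef_pos: [0.5247, 0.1587, 0.0699]
orientation: [-3.141, 0.0, 0.0]
force: [-1.1, -2.9, 6.4]
width: 0.542
```

Request:
{"fn": "drive_tool", "kwargs": {
  "deltas": [
    [0,0,0.0005,0],
    [0,0,0,0]
  ]
}}

```text
time_s: 21.52
eef_pos: [0.5247, 0.1587, 0.0697]
orientation: [-3.141, 0.0, 0.0]
force: [-2.5, -2.5, 8.5]
width: 0.543
```

Request:
{"fn": "drive_tool", "kwargs": {
  "deltas": [
    [0,0,0.0005,0],
    [0,0,0,0]
  ]
}}

```text
time_s: 21.68
eef_pos: [0.5247, 0.1587, 0.0695]
orientation: [-3.141, 0.0, 0.0]
force: [-2.8, -2.4, 10.9]
width: 0.547
```

Request:
{"fn": "drive_tool", "kwargs": {
  "deltas": [
    [0,0,0.0004,0],
    [0,0,0,0]
  ]
}}

```text
time_s: 21.85
eef_pos: [0.5247, 0.1587, 0.0693]
orientation: [-3.141, 0.0, 0.001]
force: [-4.2, -2.2, 12.6]
width: 0.546
```

Contact showed at the expected height and I pressed to about 12.6 N. Now I'll release and measure.

Request:
{"fn": "drive_tool", "kwargs": {
  "deltas": [
    [0,0,0,0],
    [0,0,0,0],
    [0,0,0,0],
    [0,0,0,0]
  ],
  "claw": 72
}}

```text
time_s: 22.18
eef_pos: [0.5243, 0.1592, 0.0676]
orientation: [-3.141, -0.001, 0.0]
force: [-0.8, -0.3, -0.1]
width: 0.719
```

Request:
{"fn": "drive_tool", "kwargs": {
  "deltas": [
    [0,0,-0.01,0],
    [0,0,-0.03,0],
    [0,0,-0.025,0],
    [0,0.02,-0.02,0],
    [0,0.04,0,0],
    [0,0.03,0,0],
    [0,0.01,0,0],
    [0,0,0,0],
    [0,0,0,0],
    [0,0,0,0]
  ]
}}

```text
time_s: 23.02
eef_pos: [0.5245, 0.0607, 0.1529]
orientation: [-3.141, -0.003, 0.0]
force: [0.3, -0.5, 0.6]
width: 0.721
```

```bash
cat >> h.py <<'E'
def lev(c,near,r0,r1,lo,hi):
    us,vs=np.meshgrid(np.arange(640),np.arange(400)); P=world(c,us,vs); d=np.hypot(P[...,0]-near[0],P[...,1]-near[1])
    q=P[(d>r0)&(d<r1)&(P[...,2]>lo)&(P[...,2]<hi)]
    for _ in range(3):
        A=np.c_[q[:,:2]-q[:,:2].mean(0),np.ones(len(q))]; k=np.linalg.lstsq(A,q[:,2],rcond=None)[0]; q=q[np.abs(A@k-q[:,2])<.003]
    print('level',len(q),k.round(4))
E
python3 - <<'E'
from h import *
c=snap('wrist','w11'); s=manip.read_state(); print(s['eef_pos'],s['force'])
lev(c,[.524,.159],.026,.029,.035,.05); lev(c,[.524,.159],.013,.024,.045,.062)
flat(c,.0536,.0486,.0586,[.524,.159],.025)
E
```

```text
[0.5244753  0.06082453 0.15282364] [ 0.12131605  0.72714864 -0.29786436]
level 1273 [ 0.0006 -0.0042  0.0434]
level 3675 [-0.0005 -0.0006  0.0535]
flat 240 [0.5237 0.1579 0.0243] [322.24583333  57.23333333]
flat 126 [0.5241 0.1592 0.012 ] [323.63492063  55.88888889]
```

View pics/w11.png

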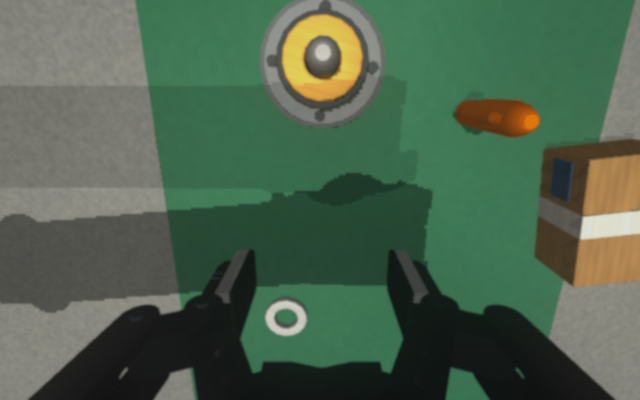

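The tops are at 43.4 mm and 53.5 mm, so the medium ring sits flat on the large one (10.1 mm step). Next is the small ring.

Request:
{"fn": "drive_tool", "kwargs": {
  "deltas": [
    [-0.01,0.025,0,0],
    [-0.012,0.035,0,0],
    [-0.012,0.035,0,0],
    [0,0.03,0.012,0],
    [0,0,0.015,0],
    [0,0,0,0],
    [0,0,0,0],
    [0,0,0,0],
    [0,0,0,0]
  ],
  "claw": 62
}}

```text
time_s: 23.82
eef_pos: [0.4914, -0.0647, 0.1265]
orientation: [-3.141, -0.005, -0.001]
force: [0.5, -0.3, 0.2]
width: 0.616
```

```bash
python3 - <<'E'
from h import *
c=snap('wrist','w12'); s=manip.read_state(); print(s['eef_pos'],s['width'])
flat(c,.008,.004,.012,[.491,-.0645],.02)
E
```

```text
[ 0.49132346 -0.06494759  0.1265116 ] 0.6204654611112348
flat 146 [ 0.4904 -0.0643  0.0193] [321.23972603 200.26027397]
flat 87 [ 0.4905 -0.0642  0.011 ] [320.89655172 200.88505747]
```

View pics/w12.png

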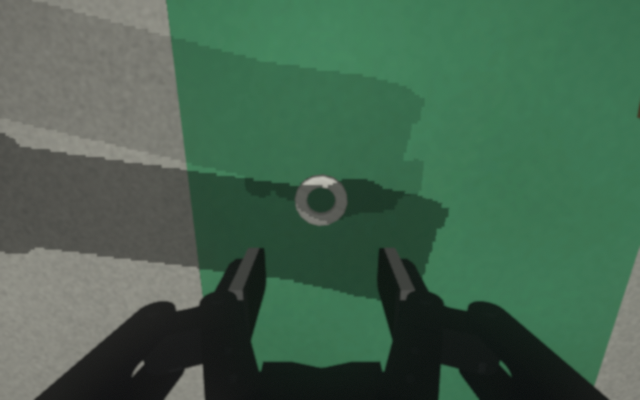

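Request:
{"fn": "drive_tool", "kwargs": {
  "deltas": [
    [0,-0.0007,0.02,0],
    [0,0,0.03,0],
    [0,0,0.02,0],
    [0,0,0.012,0],
    [0,0,0,0],
    [0,0,0,0],
    [0,0,0,0]
  ],
  "claw": 50
}}

```text
time_s: 24.45
eef_pos: [0.4917, -0.0656, 0.0451]
orientation: [-3.141, -0.0, -0.003]
force: [0.3, -0.2, 0.3]
width: 0.501
```

```bash
python3 - <<'E'
from h import *
c=snap('wrist','w13'); s=manip.read_state(); e=s['eef_pos']; print(e,s['width'],s['force'])
us,vs=np.meshgrid(np.arange(640),np.arange(400)); P=world(c,us,vs)
for side in (-1,1):
    x=(P[...,0]-e[0])*side; m=(x>.018)&(x<.032)&(np.abs(P[...,1]-e[1])<.02)&(P[...,2]>.013)&(P[...,2]<.08)
    q=P[m]; i=np.argsort(q[:,2]); print(len(q),q[i[:6]].round(4).tolist(),np.percentile(q[:,2],[1,3,5,10]).round(4))
cv2.imwrite('pics/w13c.png',cv2.resize(c['image'][200:350,220:420,::-1],None,fx=4,fy=4,interpolation=cv2.INTER_CUBIC))
E
```

```text
[ 0.49187478 -0.06559907  0.04533035] 0.4968114307633532 [0.42366345 1.08956765 0.12905253]
2885 [[0.4695, -0.0683, 0.0211], [0.4696, -0.0691, 0.0215], [0.4694, -0.0631, 0.0218], [0.4696, -0.0578, 0.0219], [0.4696, -0.0699, 0.0221], [0.4696, -0.0694, 0.0221]] [0.0241 0.0269 0.0285 0.0327]
3232 [[0.5125, -0.0582, 0.021], [0.5125, -0.0713, 0.0215], [0.5124, -0.0702, 0.0216], [0.5123, -0.0684, 0.0218], [0.5123, -0.0679, 0.0218], [0.5125, -0.0722, 0.022]] [0.0245 0.0273 0.0294 0.0331]
```

View pics/w13c.png

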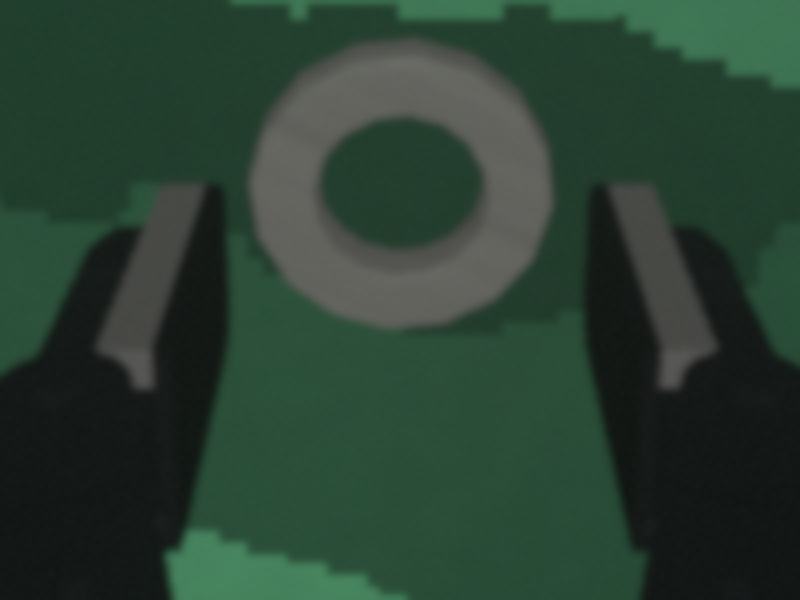

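Measured tips are 23.5 mm ahead of the TCP at this opening, so I'll set the TCP at about 27 mm to grip the 8 mm ring.

Request:
{"fn": "drive_tool", "kwargs": {
  "deltas": [
    [0,-0.001,0.008,0],
    [0,0,0.006,0],
    [0,0,0.003,0],
    [0,0,0.001,0],
    [0,0,0,0],
    [0,0,0,0]
  ]
}}

```text
time_s: 25.0
eef_pos: [0.4905, -0.0648, 0.0259]
orientation: [3.141, -0.0, -0.0]
force: [0.1, -0.1, -0.3]
width: 0.506
```

Request:
{"fn": "drive_tool", "kwargs": {
  "deltas": [
    [0,0,0,0],
    [0,0,0,0],
    [0,0,0,0],
    [0,0,0,0]
  ],
  "claw": 25,
  "newtons": 50
}}

```text
time_s: 25.33
eef_pos: [0.4906, -0.0648, 0.0265]
orientation: [-3.141, 0.0, -0.0]
force: [-2.3, -0.0, 5.0]
width: 0.43
```

Request:
{"fn": "drive_tool", "kwargs": {
  "deltas": [
    [0,0,-0.005,0],
    [0,0,-0.02,0],
    [0,0,-0.03,0],
    [0,0,-0.03,0],
    [0,0,-0.024,0],
    [0.008,-0.025,0,0],
    [0.013,-0.035,0,0],
    [0.012,-0.035,0,0],
    [0,-0.03,0,0],
    [0,0,0,0],
    [0,0,0,0],
    [0,0,0,0]
  ]
}}

```text
time_s: 26.33
eef_pos: [0.5234, 0.0596, 0.135]
orientation: [3.141, -0.0, -0.0]
force: [0.2, 0.2, -0.7]
width: 0.433
```

Request:
{"fn": "drive_tool", "kwargs": {
  "deltas": [
    [0,0,0,0],
    [0,0,0,0]
  ]
}}

```text
time_s: 26.5
eef_pos: [0.5235, 0.0587, 0.135]
orientation: [-3.142, 0.004, -0.0]
force: [-0.4, -0.1, -1.3]
width: 0.431
```

```bash
python3 - <<'E'
from h import *
s=manip.read_state(); e=s['eef_pos']; print(e,s['force'],s['width'])
c=snap('wrist','w14')
lev(c,e[:2],.0,.019,e[2]-.026,e[2]-.008)
both('w14',e,.02,e[2]-.018)
E
```

```text
[0.52346321 0.05871788 0.1350402 ] [-0.3648425  -0.11427757 -1.31649968] 0.4314165402157325
level 3237 [-0.0007  0.001   0.1159]
ring top 0.11595932494214078
ring 312 [0.5227 0.0595 0.0201]
ring 123 [0.5226 0.06   0.0103]
base 334 [0.5241 0.1579 0.0445] [0.5241 0.1592]
```

View pics/w14.png

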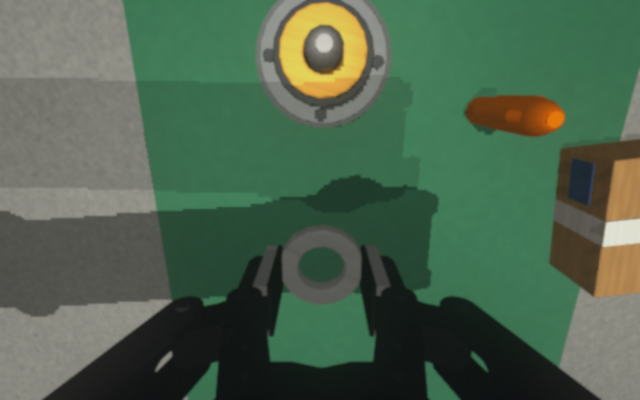

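The small ring is held level at (321,264). The offset to the spindle is +1.5 mm in x and about +99 mm in y.

Request:
{"fn": "drive_tool", "kwargs": {
  "deltas": [
    [0.0015,-0.025,0,0],
    [0,-0.03,0,0],
    [0,-0.028,0,0],
    [0,-0.016,0,0],
    [0,0,0,0],
    [0,0,0,0],
    [0,0,0.01,0],
    [0,0,0.01,0],
    [0,0,0.005,0],
    [0,0,0,0],
    [0,0,0,0],
    [0,0,0,0]
  ]
}}

```text
time_s: 27.55
eef_pos: [0.5252, 0.1589, 0.1099]
orientation: [3.141, -0.001, 0.0]
force: [1.2, -0.2, -0.8]
width: 0.432
```

```bash
python3 - <<'E'
from h import *
s=manip.read_state(); e=s['eef_pos']; print(e,s['force'])
c=snap('wrist','w15'); both('w15',e,.02,e[2]-.019)
cv2.imwrite('pics/w15c.png',cv2.resize(c['image'][200:320,250:395,::-1],None,fx=5,fy=5,interpolation=cv2.INTER_CUBIC))
E
```

```text
[0.52522723 0.15886821 0.10993676] [ 1.19408411 -0.21190086 -0.78579055]
ring top 0.09078409365116158
ring 312 [0.5244 0.1597 0.0201]
ring 125 [0.5243 0.1601 0.0104]
base 279 [0.5241 0.1602 0.0444] [0.5239 0.1584]
```

View pics/w15c.png

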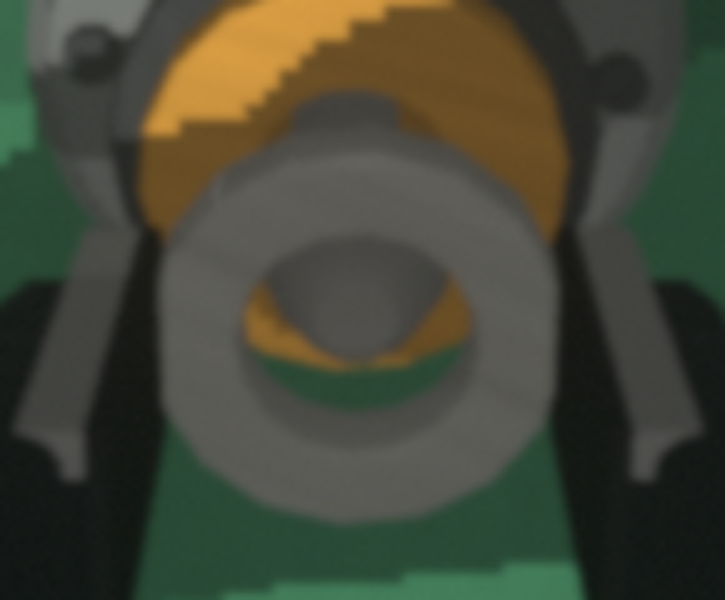

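The nose is in the bore and aligned. I'll lower slowly.

Request:
{"fn": "drive_tool", "kwargs": {
  "deltas": [
    [0,0.0005,0.003,0],
    [0,0,0.003,0],
    [0,0,0.003,0],
    [0,0,0.003,0],
    [0,0,0,0]
  ]
}}

```text
time_s: 28.02
eef_pos: [0.5245, 0.1587, 0.0972]
orientation: [3.141, 0.0, -0.002]
force: [-0.1, -0.4, -1.4]
width: 0.432
```

Request:
{"fn": "drive_tool", "kwargs": {
  "deltas": [
    [0,0,0.002,0],
    [0,0,0.002,0],
    [0,0,0.002,0],
    [0,0,0,0]
  ]
}}

```text
time_s: 28.35
eef_pos: [0.5248, 0.1588, 0.0915]
orientation: [3.141, 0.0, -0.001]
force: [-0.2, -0.4, -0.3]
width: 0.427
```

Request:
{"fn": "drive_tool", "kwargs": {
  "deltas": [
    [0,0,0.002,0],
    [0,0,0.002,0],
    [0,0,0.002,0],
    [0,0,0,0]
  ]
}}

```text
time_s: 28.68
eef_pos: [0.5249, 0.1585, 0.0855]
orientation: [3.141, -0.0, -0.0]
force: [0.1, -2.0, -1.0]
width: 0.428
```

Request:
{"fn": "drive_tool", "kwargs": {
  "deltas": [
    [0,0,0.002,0],
    [0,0,0.001,0],
    [0,0,0,0]
  ]
}}

```text
time_s: 28.93
eef_pos: [0.525, 0.1585, 0.0827]
orientation: [3.141, -0.0, -0.0]
force: [-0.1, -1.8, -0.1]
width: 0.429
```

Request:
{"fn": "drive_tool", "kwargs": {
  "deltas": [
    [0,0,0.001,0],
    [0,0,0,0]
  ]
}}

```text
time_s: 29.1
eef_pos: [0.5251, 0.1586, 0.0818]
orientation: [3.141, -0.0, 0.0]
force: [0.2, -1.5, -0.7]
width: 0.429
```

Request:
{"fn": "drive_tool", "kwargs": {
  "deltas": [
    [0,0,0.0005,0],
    [0,0,0,0]
  ]
}}

```text
time_s: 29.27
eef_pos: [0.5251, 0.1587, 0.0814]
orientation: [3.141, -0.0, 0.0]
force: [0.3, -2.2, 0.5]
width: 0.431
```

Request:
{"fn": "drive_tool", "kwargs": {
  "deltas": [
    [0,0,0.0005,0],
    [0,0,0,0]
  ]
}}

```text
time_s: 29.43
eef_pos: [0.5251, 0.1587, 0.081]
orientation: [3.142, -0.0, 0.0]
force: [-0.3, -2.0, 1.2]
width: 0.425
```

Request:
{"fn": "drive_tool", "kwargs": {
  "deltas": [
    [0,0,0.0005,0],
    [0,0,0,0]
  ]
}}

```text
time_s: 29.6
eef_pos: [0.5251, 0.1587, 0.0805]
orientation: [3.142, -0.0, 0.0]
force: [-0.2, -2.0, -0.8]
width: 0.43
```

Request:
{"fn": "drive_tool", "kwargs": {
  "deltas": [
    [0,0,0.0005,0],
    [0,0,0,0]
  ]
}}

```text
time_s: 29.77
eef_pos: [0.5251, 0.1587, 0.0803]
orientation: [-3.141, 0.0, 0.0]
force: [-1.9, -2.0, 4.0]
width: 0.435
```

Request:
{"fn": "drive_tool", "kwargs": {
  "deltas": [
    [0,0,0.0005,0],
    [0,0,0,0]
  ]
}}

```text
time_s: 29.93
eef_pos: [0.5252, 0.1587, 0.0801]
orientation: [-3.141, 0.0, 0.0]
force: [-2.3, -3.1, 6.6]
width: 0.437
```

Request:
{"fn": "drive_tool", "kwargs": {
  "deltas": [
    [0,0,0.0005,0],
    [0,0,0,0]
  ]
}}

```text
time_s: 30.1
eef_pos: [0.5252, 0.1588, 0.0798]
orientation: [-3.141, 0.0, 0.0]
force: [-3.0, -4.2, 8.9]
width: 0.433
```

Request:
{"fn": "drive_tool", "kwargs": {
  "deltas": [
    [0,0,0.0005,0],
    [0,0,0,0]
  ]
}}

```text
time_s: 30.27
eef_pos: [0.5252, 0.1588, 0.0796]
orientation: [-3.141, 0.0, 0.0]
force: [-4.2, -3.7, 11.4]
width: 0.434
```

Request:
{"fn": "drive_tool", "kwargs": {
  "deltas": [
    [0,0,0.0004,0],
    [0,0,0,0]
  ]
}}

```text
time_s: 30.43
eef_pos: [0.5253, 0.1587, 0.0795]
orientation: [-3.141, 0.0, 0.0]
force: [-4.3, -3.1, 12.0]
width: 0.434
```

Seated with about 12 N. I'll release, back off and check.

Request:
{"fn": "drive_tool", "kwargs": {
  "deltas": [
    [0,0,0,0],
    [0,0,0,0],
    [0,0,0,0],
    [0,0,0,0]
  ],
  "claw": 65
}}

```text
time_s: 30.77
eef_pos: [0.5249, 0.1594, 0.0778]
orientation: [-3.141, -0.001, -0.0]
force: [0.2, 1.1, 0.6]
width: 0.649
```

Request:
{"fn": "drive_tool", "kwargs": {
  "deltas": [
    [0,0,-0.01,0],
    [0,0,-0.03,0],
    [0,0,-0.03,0],
    [0,0.02,-0.01,0],
    [0,0.04,0,0],
    [0,0.03,0,0],
    [0,0.01,0,0],
    [0,0,0,0],
    [0,0,0,0],
    [0,0,0,0]
  ]
}}

```text
time_s: 31.6
eef_pos: [0.525, 0.0609, 0.1581]
orientation: [-3.141, -0.003, 0.0]
force: [-0.6, -0.2, -0.3]
width: 0.648
```

```bash
python3 - <<'E'
from h import *
c=snap('wrist','w16'); s=manip.read_state(); print(s['eef_pos'],s['force'],s['width'])
n=[.524,.159]
lev(c,n,.026,.029,.035,.05); lev(c,n,.0215,.024,.045,.06); lev(c,n,.0135,.019,.054,.07)
flat(c,.0614,.0575,.066,n,.02)
c=snap('scene','s16'); cv2.imwrite('pics/s16c.png',cv2.resize(c['image'][190:280,320:440,::-1],None,fx=6,fy=6,interpolation=cv2.INTER_CUBIC))
E
```

```text
[0.52502118 0.06106811 0.15795803] [-0.307676    0.84706951  0.27002621] 0.65320968439184
level 1211 [-0.0008 -0.0062  0.0434]
level 918 [-0.0031 -0.0079  0.0534]
level 1622 [-0.0003 -0.0034  0.0615]
flat 196 [0.5241 0.1578 0.0193] [321.31632653  58.32142857]
flat 115 [0.524  0.1586 0.0114] [321.59130435  57.97391304]
```

View pics/w16.png

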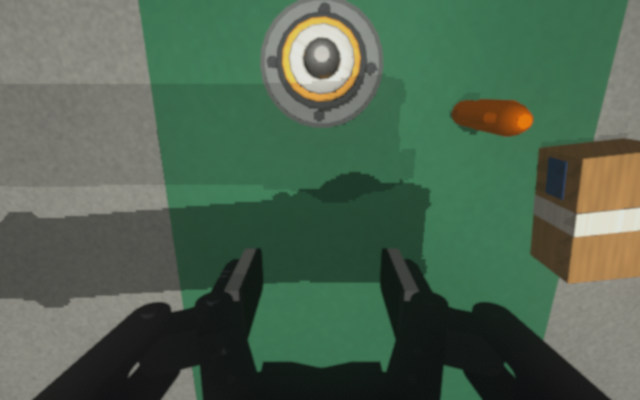

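View pics/s16c.png

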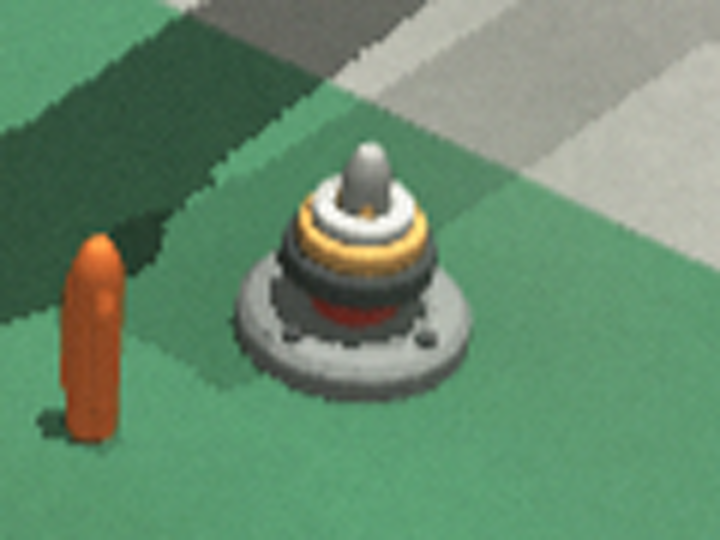

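The tops are at 43.4, 53.4 and 61.5 mm, so the steps are 10.0 and 8.1 mm with no gaps. All three rings are level and centred, and the gripper is clear. I'm handing in.

```bash
python3 -c "
from workcell import manip
print(manip.sign_off())"
```

```text
the job is handed in; nothing more can be done
None
```

All three spacers are on the spindle in size order, pressed down and released, and I handed the job in at about 32 s of the 72 s allowed. No verdict was reported.

- **Seating:** I felt the large steel ring meet the cushion with its underside at about 31.5 mm. I pressed each ring to about 12–13 N at the wrist, below the 20 N limit.
- **Last checks:** The ring tops measured 43.4, 53.4 and 61.5 mm, giving steps of 10.0 and 8.1 mm against thicknesses of 10 and 8 mm. Tilt is under 0.01 rad. The rings fit within about 1 mm of the spindle axis, and the gripper is open and about 0.1 m to the side.
- **Not confirmed directly:** I could not read the force between the large ring and the cushion after letting go. I infer it still bears because it had compressed the cushion by about 1 mm, the brass strips hold it there, and its height did not change afterwards.
- **Small disagreements:** The circle fits and the measured TCP differed by 1–2 mm in y, which is within the camera calibration. I corrected this with the nose visible in the bore and by the side force. The fingertips also pressed lightly on the bench during gripping (5–16 N), with no visible effect.
- **Bystanders:** The arm never went near the carton, tin or screwdriver. I did not measure their final positions.

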